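# Line up brass toggles in the V-trough

## Robot

A 6-joint arm with a two-finger parallel gripper is mounted at the origin on the work surface. World frame = base frame: x ahead of the robot, y to its left, z up, the work surface at z = 0. Lengths are in m, angles in rad, forces in N, time in s.
With the tool pointing down it reaches from about 0.275 to 0.875 m from the base axis. Payload 12.5 kg.
Tool frame: the origin (TCP) lies at the very end of the fingers, on their centre line; the grasp point (between the pads) lies 19 mm behind it; z points along the fingers, x is the direction in which the jaws open and shut, and the axes are right-handed (so a half turn about z gives the same grasp; the last joint's range is limited). The gripper opens to 85 mm and grips with 20 to 120 N. Pads are 22 mm wide; open, the fingers measure 114 mm over their backs; the gripper's body (76 mm by 85 mm) begins 54 mm behind the grasp point. The pads swing forward as they close: fully open they stand 13 mm farther back than shut.
Start: joints at [-1.259, 0.351, 1.652, -0, 1.139, -0.085], TCP at [0.213, -0.507, 0.231] pointing down, gripper open.
Joint ranges: [-2.75, 2.75], [-0.79, 2.1], [0.01, 2.65], [-1.57, 4.71], [0.07, 3.14], [-2.87, 2.87]. Speed limits (rad/s): [2.22, 2.22, 2.79, 3.14, 3.14, 3.14].

## Interface

Orientations are given as a unit quaternion [x, y, z, w].
In Python, from bench import r, snapshot, camera_info, finder gives the robot as it stands.
- The arm moves only by the tool send_rows, never from a script. Its argument "plan" is a list of rows, each an object of numbers: "dx", "dy", "dz": the shift along the tool's x, y, z in cm; "twist": the turn about the tool's z in rad; "grip": the finger opening in cm, from 0 to 8.54. A call has 1 to 10 rows; each row is the pose to reach, as a shift and turn from the pose commanded when the call began, along the tool's axes at that moment; what a row does not reach only later rows make up. A row lasts 1/10 s, in which the tool goes at most 50 mm and 8.59 degrees, less where a joint would pass 70% of its speed; a pose out of reach is approached as far as the arm can. A call with a gripper value outside its range is refused whole. The fingers move at their own pace and stop on an object; the grip force is fixed at half the most. Time passes only in rows, so rows that repeat a pose let the fingers close. It gives the time, the measured TCP pose, the force and the opening at its end, in the units of the state.
- r.read_state(): the state, without advancing time (a new reading comes with each control period).
- snapshot(name): name is "scene" or "top"; returns the picture (400x640x3 uint8, red, green, blue); there is no depth.
- camera_info(name): a dict with "intrinsics" (3x3 intrinsics, pixels), "k1" (the pictures are not rectified: a ray, as slopes to the right and down, at radius r is drawn at 1 + k1 r^2 times it, then the intrinsics apply), "camera_from_world" (4x4, takes a point from world to camera coordinates). Camera axes: x right, y up, looking along -z (the intrinsics and any distortion apply to the point x, -y, -z); pixel columns grow to the right and rows downward; lengths in m; the calibration is good to about 2 mm. A picture is of the moment at which its call begins. camera_info takes no time and is no camera call.
- r.job_done(): hands the job in, once; it reports no verdict.
Trained networks look in the newest picture that a camera, given by its name, has taken for a name from the list of things; names that differ only in an ending like _2 or _b are one class to them, and where a whole thing is asked for, a point or a joint stands for the part that bears it (a point fixed in the world has none). Each returns a list of dicts, best first, with "confidence" (0 to 1); they miss things now and then, are a little off and sometimes report something else, mostly with a low value. They report only what shows in the picture. A call takes as long as a camera call. They do not tell look-alikes from the thing itself.
- finder.find_in(camera, thing): "extent" ([left, top, width, height] as shares, 0 to 1, of the picture: columns of its width, rows of its height, round what is visible of it).
- finder.tip_of(camera, thing): "xy" ([column, row] as shares, 0 to 1, of the picture: columns of its width, rows of its height: a listed point, or the origin of a listed thing).
The state is a dict: "t": time; "joint_pos": joint angles; "qvel": joint speeds; "joint_efforts": joint torques, N m; "eef_pos": TCP position; "orientation": TCP orientation; "force": force on the tool from outside, world axes, zero at the start; "moment": the same for the moment, N m; "grip_width": opening from 0.0 (shut) to 1.0 (fully open).
Only numpy, scipy, OpenCV 4.12 (cv2) and the standard library are available. Lean on these libraries where they do the work, as an engineer would, in place of code of your own. Each camera call takes 0.05 s, during which the arm holds its last target.

## Task

Slide the V-trough along the bench, without lifting it, until its wooden base sits inside the yellow outline. Then pick up the scoop by its wooden grip and gently tip its three brass toggles into the trough from the high end, so that they slide down into one line along the fold, the row resting at the low stop. Set the empty scoop back upright on its tan leather patch, let go, and leave everything else on the bench where it is.

Things in the scene. Friction and masses are not known exactly. Their poses are not given: they have to be found in the camera images.
- trough: Loose wooden base of the V-trough, 230 (x) x 120 (y) x 25 mm tall, about 0.9 kg in all, slides on the bench (friction about 0.6). Origin: centre of underside; x points level towards the high end. The V stays within 30 of the centre line in y; its rim rises from about 55 at the low end to about 130 above the bench at the high end.
- vee: Steel 90-degree V (angle iron) fixed on the base, sloping 20 deg. Origin: on the fold line at the low stop's inner face, 100 from the base centre, 32 mm above the bench. x: uphill along the fold, 210 to the open high end; y: across; z: square to the fold, up between the legs. V 25 deep, 51 wide at its rim; stop 40 high. A toggle in the fold has its centre at z = 10 and slides down by itself.
- outline: Yellow tape rectangle on the cutting mat, flat, fixed. Origin: its centre. Inside 270 (its x) x 160 mm (its y), tape 8 wide. The trough starts on its +y side (the robot's side), about parallel, its x along the outline's x.
- patch: Flat tan leather patch, fixed, 1 thick, 240 (its x) x 130 mm (its y); the scoop's home. Origin: centre; things on it stand at bench height.
- scoop: Loose aluminium channel 140 (x) x 28 (y) x 24 mm tall, walls and floor 3, open above and at its mouth (+x end), 0.22 kg, balanced. Origin: centre of underside. Grip on a bridge at its middle: upright dark wooden fin 36 (x) x 12 (y), 28 to 72 above the underside; pinch across y, 55 up. Carry level: the toggles slide beyond about 7 deg; 25 deg empties it.
- scoop_mouth (a point): Point on the scoop's floor in the middle of its mouth: x = +70, z = +3 mm in the scoop's frame. Tells where the toggles leave.
- toggle0: Polished brass toggle with a brown band, round bar with flat ends, 38 long (its x) x 14 mm dia, about 35 g; origin at its centre, x along it. Starts lying lengthwise in the scoop; slippery in scoop and trough (friction about 0.17).
- toggle1: Polished brass toggle with a brown band, round bar with flat ends, 38 long (its x) x 14 mm dia, about 35 g; origin at its centre, x along it. Starts lying lengthwise in the scoop; slippery in scoop and trough (friction about 0.17).
- toggle2: Polished brass toggle with a brown band, round bar with flat ends, 38 long (its x) x 14 mm dia, about 35 g; origin at its centre, x along it. Starts lying lengthwise in the scoop; slippery in scoop and trough (friction about 0.17).
- spool_red: dark red thread spool, upright, 52 dia x 74 tall mm; origin at the centre of its underside; a bystander
- spool_ochre: ochre thread spool, upright, 52 dia x 74 tall mm; origin at the centre of its underside; a bystander
- dye_jar: amber glass jar with black cap, 52 dia x 65 tall mm; origin at the centre of its underside; a bystander
- mallet: white-headed wooden mallet lying down, head 50 x 100 x 48, origin under the joint of head and handle, handle along its -x, 160 mm long; a bystander
- wax_block: yellow wax block 70 x 45 x 22 mm; origin at the centre of its underside; a bystander
- press_block: marble slab 60 x 90 x 30 mm; origin at the centre of its underside; a bystander
Not all that is in view belongs to the job. Of the things shaped like the scoop, the aluminium one is meant.

How it is judged:
By the outcome, as a careful person would: the job done as asked, in the order asked, and still so for the second after the job is handed in, with the robot touching nothing.
It also fails if it takes over 64 s, if anything falls off the work surface, if the arm or the gripper's body presses on something with over 40 N, if the wrist force passes 120 N, or if a joint passes its speed limit or range.

## Working session

There is one attempt and no reset: what is moved stays moved. The work goes in short steps, Python scripts to look and compute and a tool call to move; the robot and the scene stay as the last step left them, time stands still between calls to the robot, and variables do not carry over. Pictures are saved under pics/ and viewed, and the job is handed in when it is done.

Besides the shell and the picture viewer there is one more tool, called after ">>>" in YAML: its name, and indented under it one key for each argument. send_rows: Moves the arm, as the interface text tells. Its arguments: {"type":"object","properties":{"plan":{"type":"array","items":{"type":"object","properties":{"dx":{"type":"number"},"dy":{"type":"number"},"dz":{"type":"number"},"twist":{"type":"number"},"grip":{"type":"number"}}}}},"required":["plan"]}

```bash
ls; mkdir -p pics
python3 - <<'E'
from bench import r, snapshot, camera_info, finder
import cv2
s=r.read_state();print(s)
for n in("scene","top"):
    im=snapshot(n);cv2.imwrite(f"pics/{n}0.png",im[:,:,::-1]);c=camera_info(n);print(n,c)
for n in("scene","top"):
  for t in("trough","outline","patch","scoop","scoop_mouth","vee","toggle0"):
    print(n,t,[(round(d['confidence'],2),[round(a*b) for a,b in zip(d['xy'],(640,400))]) for d in finder.tip_of(n,t)][:4])
E
```

```text
pics
{'t': 0.0, 'joint_pos': array([-1.25853474e+00,  3.51254586e-01,  1.65241233e+00,  2.50509467e-05,
        1.13911821e+00, -8.45984289e-02]), 'qvel': array([-0.00033106, -0.00020923, -0.00032852,  0.00080103,  0.00134054,
       -0.0002983 ]), 'joint_efforts': array([ 2.26655240e-03, -5.06100440e+01, -2.91401160e+01,  4.39296923e-05,
        4.55956324e-03, -5.21142724e-06]), 'eef_pos': array([ 0.21251664, -0.50692601,  0.23075285]), 'orientation': array([ 8.32620604e-01, -5.53843457e-01, -4.59687867e-04, -3.79891374e-04]), 'force': array([0.2015044 , 0.33061329, 0.27241926]), 'moment': array([-0.02257842,  0.04465074,  0.02989977]), 'grip_width': 0.9964423587836709}
scene {'intrinsics': array([[371.06658904,   0.        , 320.45776404],
       [  0.        , 371.06658904, 203.72928555],
       [  0.        ,   0.        ,   1.        ]]), 'k1': -0.03986213148025889, 'camera_from_world': array([[-0.48813   ,  0.87261299,  0.01660313,  0.28269486],
       [-0.61772866, -0.35886432,  0.69973402,  0.3294726 ],
       [ 0.61655527,  0.33130494,  0.7142105 , -1.47080055],
       [ 0.
[... 608 characters left out ...]
ne scoop [(0.81, [453, 202]), (0.68, [398, 179]), (0.62, [413, 246]), (0.58, [206, 175])]
scene scoop_mouth [(0.96, [378, 188]), (0.92, [389, 246]), (0.66, [471, 202]), (0.54, [428, 240])]
scene vee [(0.97, [282, 170]), (0.47, [420, 306])]
scene toggle0 [(0.61, [426, 243]), (0.47, [397, 249])]
top trough [(0.77, [340, 233]), (0.34, [184, 227])]
top outline []
top patch [(0.84, [202, 224])]
top scoop [(0.91, [198, 219]), (0.86, [256, 310]), (0.84, [178, 317]), (0.69, [184, 231])]
top scoop_mouth [(0.9, [154, 322]), (0.79, [220, 201]), (0.6, [267, 288]), (0.22, [476, 189])]
top vee [(0.65, [381, 236])]
top toggle0 [(0.74, [197, 219]), (0.43, [212, 207]), (0.42, [184, 232]), (0.17, [477, 192])]
```

View pics/scene0.png

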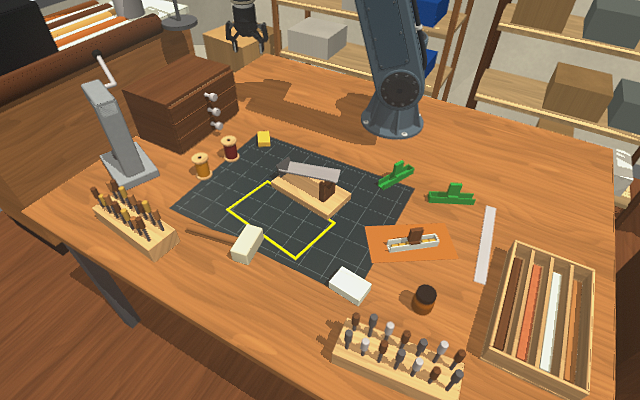

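View pics/top0.png

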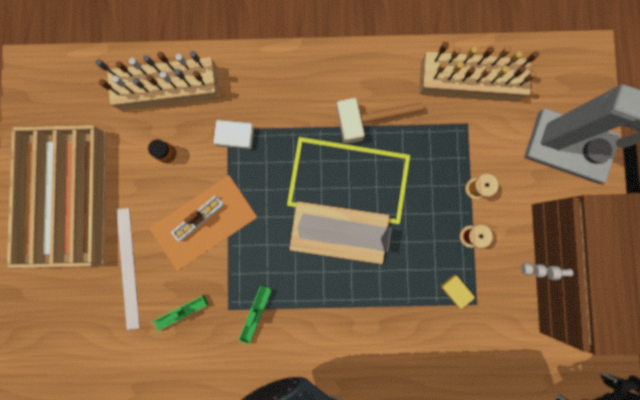

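```bash
cat > h.py <<'E'
import numpy as np, cv2
from bench import r, snapshot, camera_info, finder
def proj(n,P):
    c=camera_info(n);T=c['camera_from_world'];P=np.atleast_2d(P).astype(float)
    q=P@T[:3,:3].T+T[:3,3];s=np.c_[q[:,0]/-q[:,2],-q[:,1]/-q[:,2]]
    s=s*(1+c['k1']*(s**2).sum(1,keepdims=True));K=c['intrinsics']
    return s*[K[0,0],K[1,1]]+[K[0,2],K[1,2]]
def unproj(n,uv,z=0.):
    c=camera_info(n);T=c['camera_from_world'];K=c['intrinsics']
    uv=np.atleast_2d(uv).astype(float);d=(uv-[K[0,2],K[1,2]])/[K[0,0],K[1,1]];s=d.copy()
    for _ in range(20): s=d/(1+c['k1']*(s**2).sum(1,keepdims=True))
    D=np.c_[s[:,0],-s[:,1],-np.ones(len(s))]@T[:3,:3]
    C=-T[:3,:3].T@T[:3,3]
    return C+D*((z-C[2])/D[:,2])[:,None]
def crop(n,name,box,f):
    im=snapshot(n);x,y,w,h=box
    o=cv2.resize(im[y:y+h,x:x+w,::-1],None,fx=f,fy=f,interpolation=cv2.INTER_CUBIC);cv2.imwrite('pics/'+name,o)
E
python3 - <<'E'
from h import *
crop('scene','s1.png',(220,120,250,150),3.2)
crop('top','t1.png',(140,130,290,180),2.7)
E
```

```text
(no output)
```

View pics/s1.png

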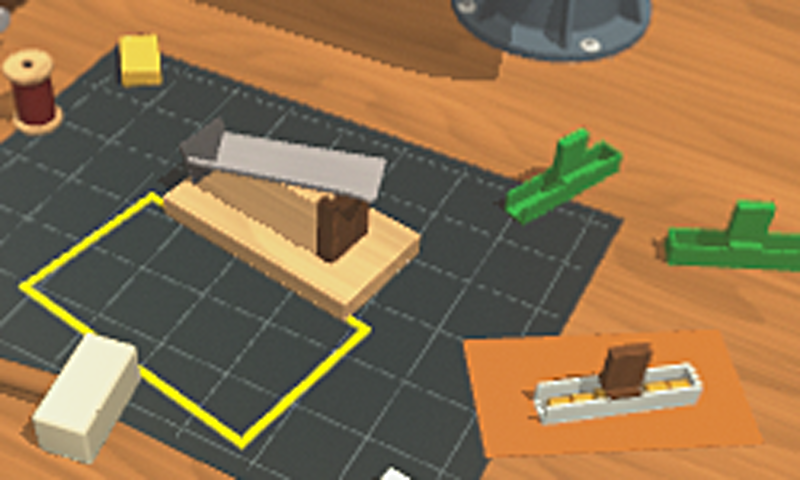

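View pics/t1.png

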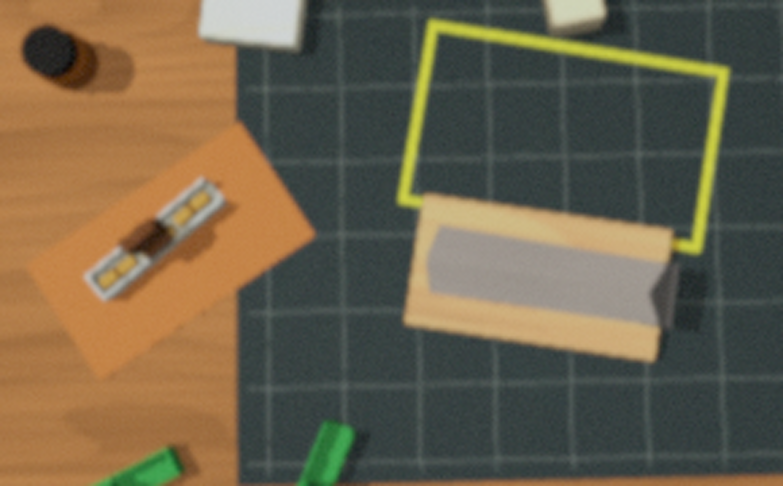

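Run:
```python
from h import *
from scipy.optimize import least_squares
im=snapshot('top');sc=snapshot('scene')
np.save('top.npy',im);np.save('sc.npy',sc)
def rectfit(n,mask,z=0):
    k,l,s,c=cv2.connectedComponentsWithStats(mask.astype(np.uint8))
    i=1+s[1:,4].argmax();p=np.argwhere(l==i)[:,::-1]
    w=unproj(n,p,z)[:,:2]
    b=cv2.minAreaRect((w*1000).astype(np.float32));return b,s[i]
for n,m in(('top',im),('scene',sc)):
    h=cv2.cvtColor(m,cv2.COLOR_RGB2HSV);H,S,V=[h[...,i].astype(int) for i in range(3)]
    y=(abs(H-29)<5)&(S>150)&(V>130)
    y[:, :]&=True
    if n=='top': y[240:]=0
    else: y[:170]=0
    print(n,'outline',rectfit(n,y),np.round(cv2.boxPoints(rectfit(n,y)[0])))
    for nm,(px,py) in dict(patch=(230,205) if n=='top' else (375,240)).items():
        d=m.astype(int)-m[py,px]; print(m[py,px]); mk=abs(d).sum(2)<45; 
    # patch
    p=(abs(H-11)<4)&(S>180)
    print('patch',rectfit(n,p,0.001))
print(im[205,230],im[230,300],im[255,340],h[240,375])
for q in [(340,233),(198,219),(220,201)]: print(q,unproj('top',q,0.02))
```

```text
top outline (((648.8760375976562, -99.95938110351562), (287.4918212890625, 177.6164093017578), 79.08088684082031), array([288, 138, 122,  86, 874], dtype=int32)) [[ 534. -224.]
 [ 709. -258.]
 [ 763.   24.]
 [ 589.   58.]]
[195 132  72]
patch (((726.9313354492188, 357.1645812988281), (34.19907760620117, 46.02463912963867), 68.5816421508789), array([160, 143,  16,  19, 131], dtype=int32))
scene outline (((663.764892578125, -22.75678253173828), (130.01707458496094, 176.9453582763672), 79.29525756835938), array([263, 219,  73,  41, 274], dtype=int32)) [[ 565.  -70.]
 [ 739. -103.]
 [ 763.   25.]
 [ 589.   58.]]
[220 133  62]
patch (((549.442138671875, 270.844970703125), (129.85134887695312, 237.623291015625), 33.33345031738281), array([ 365,  223,   93,   40, 2156], dtype=int32))
[195 132  72] [157 149 141] [203 170 120] [ 13 183 220]
(340, 233) [[ 0.5137121  -0.07445323  0.02      ]]
(198, 219) [[0.55648359 0.27662122 0.02      ]]
(220, 201) [[0.60003727 0.22181548 0.02      ]]
```

Run:
```python
from h import *
im=np.load('top.npy')
crop_=im[190:275,280:400,::-1]
cv2.imwrite('pics/t2.png',cv2.resize(crop_,None,fx=6.5,fy=6.5,interpolation=cv2.INTER_CUBIC))
cr=im[185:255,160:240,::-1]
cv2.imwrite('pics/t3.png',cv2.resize(cr,None,fx=8,fy=8,interpolation=cv2.INTER_CUBIC))
c=camera_info('top');T=c['camera_from_world'];print(-T[:3,:3].T@T[:3,3])
p=np.array([(425,193),(672,232),(656,360),(404,325)])/2.7+[140,130]
w=unproj('top',p,0.025)[:,:2];print(w,w.mean(0));
for i in range(4): d=w[(i+1)%4]-w[i];print(np.hypot(*d),np.degrees(np.arctan2(d[1],d[0])))
```

```text
[ 0.49824274 -0.03574274  1.03545194]
[[ 0.59381975  0.0289233 ]
 [ 0.55280745 -0.19563931]
 [ 0.43736486 -0.17708185]
 [ 0.47401114  0.05019367]] [ 0.5145008  -0.07340105]
0.22827696968063613 -100.34997185257014
0.11692463833687043 170.8677987067009
0.23021101984167563 80.84037082454508
0.12168209356301204 -10.067183085449047
```

View pics/t2.png

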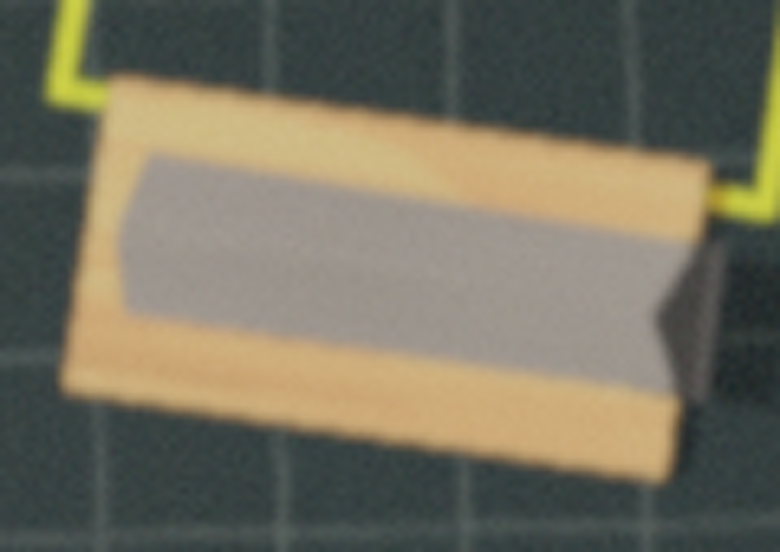

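View pics/t3.png

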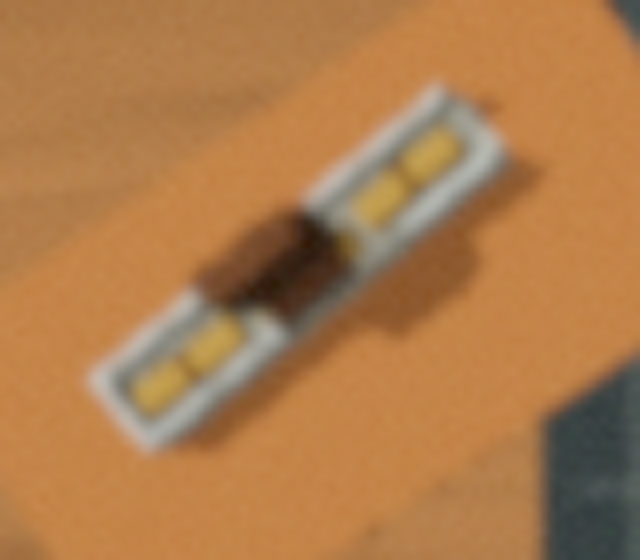

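```bash
cat >> h.py <<'E'
def yaw_of(s=None):
    q=(s or r.read_state())['orientation'];return np.arctan2(2*q[0]*q[1],q[0]**2-q[1]**2)
def goto(x,y,z,yawdeg,pose=None):
    s=r.read_state();p=s['eef_pos'] if pose is None else np.array(pose[:3]);a=yaw_of(s) if pose is None else np.radians(pose[3])
    d=np.array([x,y,z])-p;ex=np.array([np.cos(a),np.sin(a)]);ey=np.array([np.sin(a),-np.cos(a)])
    tw=-(np.radians(yawdeg)-a);tw=(tw+np.pi/2)%np.pi-np.pi/2
    print('from',np.round(p,4),'yaw',round(np.degrees(a),2),'t',round(s['t'],2),'F',np.round(s['force'],1),'g',round(s['grip_width'],3),'q',np.round(s['joint_pos'],2))
    print('dx %.2f dy %.2f dz %.2f cm twist %.3f (steps: %.1f tr, %.1f rot)'%(d[:2]@ex*100,d[:2]@ey*100,-d[2]*100,tw,np.linalg.norm(d)/.05,abs(np.degrees(tw))/8.59))
E
python3 - <<'E'
from h import *
P=np.array([(112,75),(712,160),(665,482),(65,392)])/6.5+[279.6,189.6]
w=unproj('top',P,.025)[:,:2];print(w,w.mean(0))
for i in range(4): d=w[(i+1)%4]-w[i];print(np.hypot(*d),np.degrees(np.arctan2(d[1],d[0])))
# scoop corners in t3, z=.024
P=np.array([(440,82),(512,152),(152,450),(90,380)])/8+[159.6,184.6]
w=unproj('top',P,.024)[:,:2];print(w,w.mean(0))
for i in range(4): d=w[(i+1)%4]-w[i];print(np.hypot(*d),np.degrees(np.arctan2(d[1],d[0])))
# model check in scene: project
goto(.5128,-.083,.231,-9.7)
E
```

```text
[[ 0.59470489  0.03033351]
 [ 0.55700879 -0.19640275]
 [ 0.43640474 -0.17447552]
 [ 0.47514062  0.05024721]] [ 0.51581476 -0.07257439]
0.22984848868502628 -99.43938677979878
0.12258115068442209 169.69551173766092
0.2280367849312405 80.2199251577808
0.12121125522539196 -9.45594590399651
[[0.61527904 0.23415569]
 [0.59295784 0.21189889]
 [0.50353497 0.3231895 ]
 [0.52548485 0.34241479]] [0.55931417 0.27791472]
0.03152144185203004 -135.0827909032431
0.1427657095940824 128.7821490267069
0.02917891237004647 41.2142162027608
0.14065216037470876 -50.32640125471738
from [ 0.2126 -0.5073  0.2313] yaw -67.27 t 1.0 F [ 0.4  0.1 -0. ] g 1.004 q [-1.26  0.35  1.65  0.    1.14 -0.08]
dx -27.53 dy -44.09 dz 0.03 cm twist -1.005 (steps: 10.4 tr, 6.7 rot)
```

>>> send_rows:
  plan:
    - {"dx":-2.6,"dy":-4.2,"twist":-0.14}
    - {"dx":-5.2,"dy":-8.4,"twist":-0.28}
    - {"dx":-7.8,"dy":-12.6,"twist":-0.42}
    - {"dx":-10.4,"dy":-16.8,"twist":-0.56}
    - {"dx":-13,"dy":-21,"twist":-0.7}
    - {"dx":-15.7,"dy":-25.2,"twist":-0.84}
    - {"dx":-18.4,"dy":-29.5,"twist":-1.005}
    - {"dx":-21.1,"dy":-33.8,"twist":-1.005}
    - {"dx":-23.8,"dy":-38.1,"twist":-1.005}
    - {"dx":-26.5,"dy":-42.4,"twist":-1.005}

```text
$.plan[0]: bad value
```

Run:
```python
from h import *
goto(.5138,-.0827,.071,-9.65)
```

```text
from [ 0.2126 -0.5073  0.2313] yaw -67.27 t 1.0 F [ 0.4  0.1 -0. ] g 1.004 q [-1.26  0.35  1.65  0.    1.14 -0.08]
dx -27.52 dy -44.19 dz 16.03 cm twist -1.006 (steps: 10.9 tr, 6.7 rot)
```

Every field is probably required in each row.

>>> send_rows:
  plan:
    - {"dx":-2.6,"dy":-4.2,"dz":0,"twist":-0.14,"grip":8.5}
    - {"dx":-5.2,"dy":-8.4,"dz":0,"twist":-0.28,"grip":8.5}
    - {"dx":-7.8,"dy":-12.6,"dz":0,"twist":-0.42,"grip":8.5}
    - {"dx":-10.4,"dy":-16.8,"dz":0,"twist":-0.56,"grip":8.5}
    - {"dx":-13,"dy":-21,"dz":0,"twist":-0.7,"grip":8.5}
    - {"dx":-15.7,"dy":-25.2,"dz":0,"twist":-0.84,"grip":8.5}
    - {"dx":-18.4,"dy":-29.5,"dz":0,"twist":-1.005,"grip":8.5}
    - {"dx":-21.1,"dy":-33.8,"dz":0,"twist":-1.005,"grip":8.5}
    - {"dx":-23.8,"dy":-38.1,"dz":0,"twist":-1.005,"grip":8.5}
    - {"dx":-26.5,"dy":-42.4,"dz":0,"twist":-1.005,"grip":8.5}

```text
t: 2.0
eef_pos: [0.5004, -0.0996, 0.2315]
orientation: [0.996, -0.084, 0.0, 0.0]
force: [0.6, -0.6, -0.4]
grip_width: 0.994
```

Run:
```python
from h import *
goto(.5138,-.0827,.071,-9.65)
```

```text
from [ 0.5004 -0.0996  0.2315] yaw -9.68 t 2.0 F [ 0.6 -0.6 -0.4] g 0.994 q [-0.29  0.28  1.75 -0.    1.11 -0.12]
dx 1.04 dy -1.89 dz 16.05 cm twist -0.000 (steps: 3.2 tr, 0.0 rot)
```

>>> send_rows:
  plan:
    - {"dx":1.0,"dy":-1.9,"dz":2.5,"twist":0,"grip":8.5}
    - {"dx":1.0,"dy":-1.9,"dz":7,"twist":0,"grip":8.5}
    - {"dx":1.0,"dy":-1.9,"dz":11,"twist":0,"grip":8.5}
    - {"dx":1.0,"dy":-1.9,"dz":14,"twist":0,"grip":8.5}
    - {"dx":1.0,"dy":-1.9,"dz":16,"twist":0,"grip":8.5}
    - {"dx":1.0,"dy":-1.9,"dz":16,"twist":0,"grip":8.5}

```text
t: 2.6
eef_pos: [0.5111, -0.0841, 0.069]
orientation: [0.996, -0.084, -0.002, -0.0]
force: [-0.8, -0.7, 0.7]
grip_width: 0.994
```

Run:
```python
from h import *
goto(.5138,-.0827,.071,-9.65)
crop('scene','s2.png',(220,90,250,150),3.2)
```

```text
from [ 0.5111 -0.0841  0.069 ] yaw -9.68 t 2.6 F [-0.8 -0.7  0.7] g 0.994 q [-0.25  0.53  1.86 -0.    0.76 -0.08]
dx 0.25 dy -0.18 dz -0.20 cm twist -0.001 (steps: 0.1 tr, 0.0 rot)
```

View pics/s2.png

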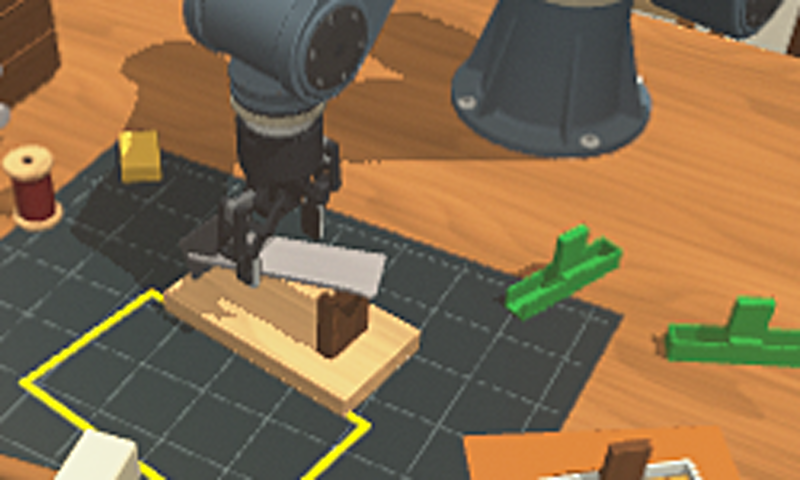

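>>> send_rows:
  plan:
    - {"dx":0.2,"dy":-0.1,"dz":-0.1,"twist":0,"grip":6.5}
    - {"dx":0.2,"dy":-0.1,"dz":-0.1,"twist":0,"grip":5.5}
    - {"dx":0.2,"dy":-0.1,"dz":-0.1,"twist":0,"grip":4.5}
    - {"dx":0.2,"dy":-0.1,"dz":-0.1,"twist":0,"grip":4.5}
    - {"dx":0.2,"dy":-0.1,"dz":-0.1,"twist":0,"grip":4.5}
    - {"dx":0.2,"dy":-0.1,"dz":-0.1,"twist":0,"grip":4.5}

```text
t: 3.25
eef_pos: [0.5154, -0.0839, 0.074]
orientation: [0.996, -0.084, 0.001, 0.0]
force: [-2.8, 0.6, 9.8]
grip_width: 0.623
```

Run:
```python
from h import *
s=r.read_state();print(s['force'],s['moment'])
a=np.radians(79.1)
# held point offset at base x=-10
goto(.649-.010*np.cos(a),-.100-.010*np.sin(a),s['eef_pos'][2],-10.9)
```

```text
[-2.75566715  0.61985523  9.75040703] [ 0.16115979  0.38013417 -0.0079795 ]
from [ 0.5154 -0.0839  0.074 ] yaw -9.68 t 3.25 F [-2.8  0.6  9.8] g 0.623 q [-0.25  0.52  1.85  0.    0.77 -0.08]
dx 13.42 dy 0.34 dz -0.00 cm twist 0.021 (steps: 2.7 tr, 0.1 rot)
```

>>> send_rows:
  plan:
    - {"dx":1,"dy":0.05,"dz":0,"twist":0.005,"grip":4.5}
    - {"dx":3,"dy":0.1,"dz":0,"twist":0.01,"grip":4.5}
    - {"dx":5,"dy":0.15,"dz":0,"twist":0.015,"grip":4.5}
    - {"dx":7,"dy":0.2,"dz":0,"twist":0.021,"grip":4.5}
    - {"dx":9,"dy":0.25,"dz":0,"twist":0.021,"grip":4.5}
    - {"dx":11,"dy":0.3,"dz":0,"twist":0.021,"grip":4.5}
    - {"dx":12.7,"dy":0.35,"dz":0,"twist":0.021,"grip":4.5}
    - {"dx":13.5,"dy":0.35,"dz":0,"twist":0.021,"grip":4.5}
    - {"dx":13.5,"dy":0.35,"dz":0,"twist":0.021,"grip":4.5}

```text
t: 4.15
eef_pos: [0.6483, -0.1102, 0.074]
orientation: [0.996, -0.095, 0.001, 0.0]
force: [1.8, -0.1, 4.1]
grip_width: 0.621
```

Run:
```python
from h import *
goto(.649-.010*np.cos(np.radians(79.1)),-.100-.010*np.sin(np.radians(79.1)),.074,-10.9)
crop('top','t4.png',(260,120,200,150),4)
crop('scene','s3.png',(200,120,200,150),4)
```

```text
from [ 0.6483 -0.1102  0.074 ] yaw -10.87 t 4.15 F [ 1.8 -0.1  4.1] g 0.621 q [-0.24  0.72  1.47 -0.    0.95 -0.05]
dx -0.12 dy -0.02 dz -0.00 cm twist 0.000 (steps: 0.0 tr, 0.0 rot)
```

View pics/t4.png

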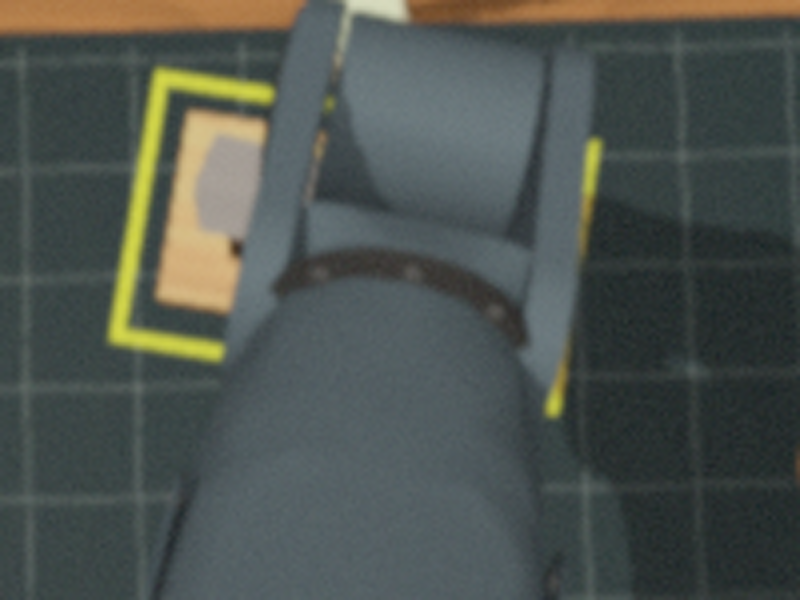

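View pics/s3.png

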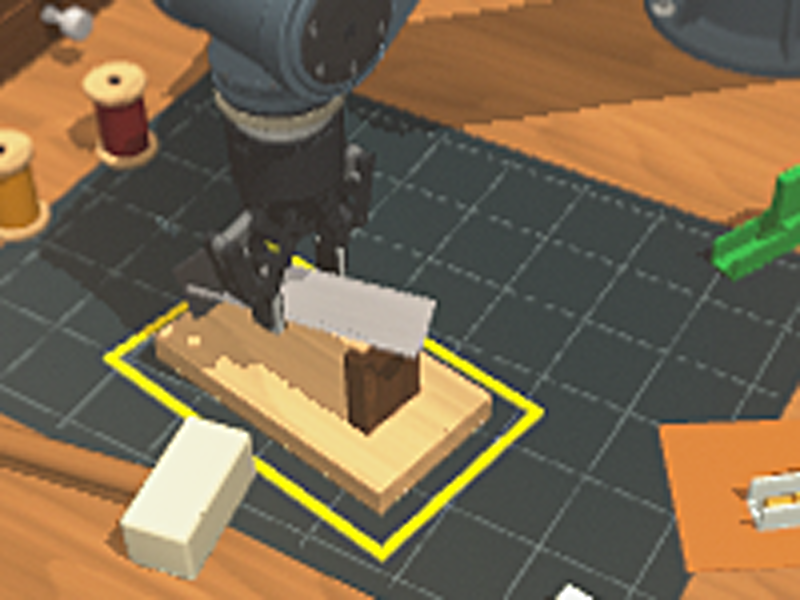

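>>> send_rows:
  plan:
    - {"dx":0,"dy":0,"dz":0,"twist":0,"grip":6.5}
    - {"dx":0,"dy":0,"dz":0,"twist":0,"grip":8.5}
    - {"dx":0,"dy":0,"dz":0,"twist":0,"grip":8.5}
    - {"dx":0,"dy":0,"dz":-1,"twist":0,"grip":8.5}
    - {"dx":0,"dy":0,"dz":-5,"twist":0,"grip":8.5}
    - {"dx":0,"dy":0,"dz":-10,"twist":0,"grip":8.5}
    - {"dx":0,"dy":0,"dz":-14,"twist":0,"grip":8.5}

```text
t: 4.95
eef_pos: [0.6473, -0.11, 0.2158]
orientation: [0.995, -0.095, 0.001, 0.0]
force: [0.2, -0.9, -0.4]
grip_width: 0.997
```

Run:
```python
from h import *
goto(.5634,.2726,.15,39)
```

```text
from [ 0.6473 -0.11    0.2158] yaw -10.88 t 4.95 F [ 0.2 -0.9 -0.4] g 0.997 q [-0.24  0.56  1.37  0.    1.21 -0.05]
dx -15.46 dy -35.98 dz 6.58 cm twist -0.871 (steps: 7.9 tr, 5.8 rot)
```

>>> send_rows:
  plan:
    - {"dx":-1.7,"dy":-4,"dz":0,"twist":-0.11,"grip":8.5}
    - {"dx":-3.4,"dy":-8,"dz":0,"twist":-0.22,"grip":8.5}
    - {"dx":-5.1,"dy":-12,"dz":0,"twist":-0.33,"grip":8.5}
    - {"dx":-6.8,"dy":-16,"dz":1,"twist":-0.44,"grip":8.5}
    - {"dx":-8.6,"dy":-20,"dz":2,"twist":-0.55,"grip":8.5}
    - {"dx":-10.3,"dy":-24,"dz":3,"twist":-0.66,"grip":8.5}
    - {"dx":-12,"dy":-28,"dz":4,"twist":-0.77,"grip":8.5}
    - {"dx":-13.7,"dy":-32,"dz":5.5,"twist":-0.871,"grip":8.5}
    - {"dx":-15.46,"dy":-36,"dz":6.6,"twist":-0.871,"grip":8.5}
    - {"dx":-15.46,"dy":-36,"dz":6.6,"twist":-0.871,"grip":8.5}

```text
t: 5.95
eef_pos: [0.5611, 0.2769, 0.1454]
orientation: [0.942, 0.336, -0.001, -0.0]
force: [0.8, -0.8, 0.5]
grip_width: 0.997
```

Run:
```python
from h import *
goto(.5634,.2726,.036,39)
crop('top','t5.png',(250,120,200,150),4)
crop('scene','s4.png',(340,160,150,110),5)
im=snapshot('top');np.save('top2.npy',im)
```

```text
from [0.5611 0.2769 0.1454] yaw 39.27 t 5.95 F [ 0.8 -0.8  0.5] g 0.997 q [ 0.38  0.58  1.52  0.    1.04 -0.3 ]
dx -0.10 dy 0.47 dz 10.94 cm twist 0.005 (steps: 2.2 tr, 0.0 rot)
```

View pics/t5.png

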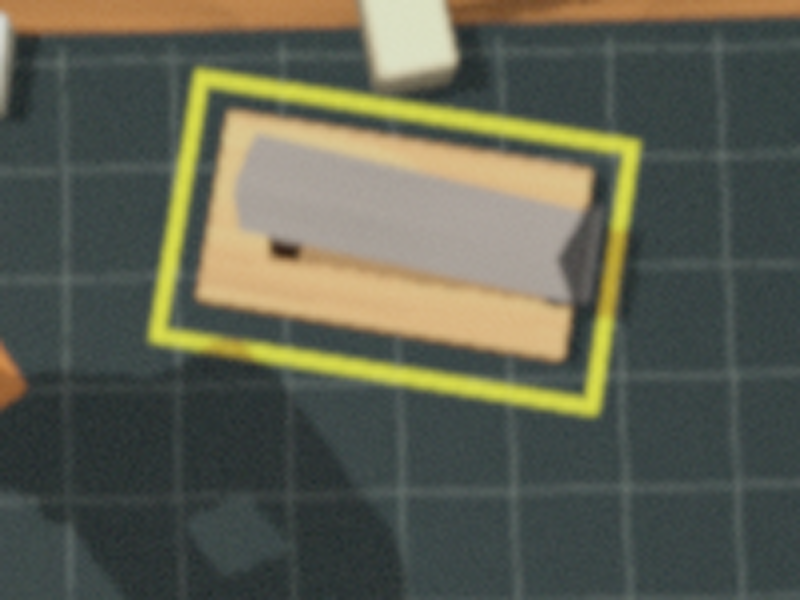

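View pics/s4.png

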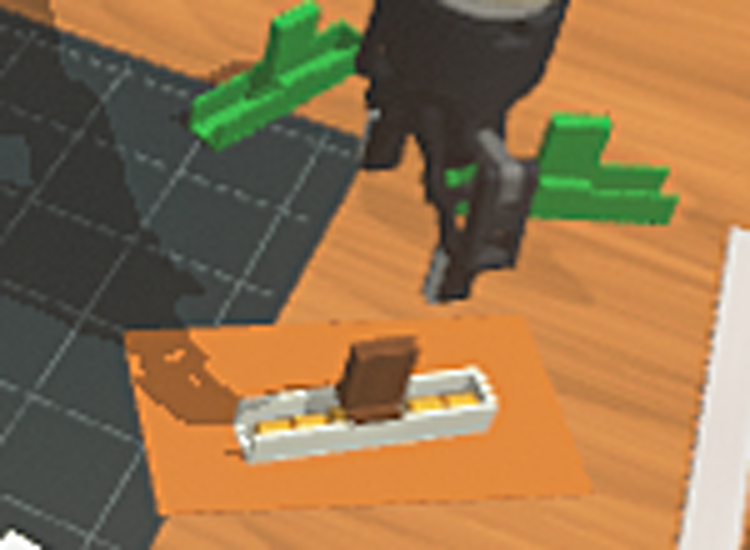

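>>> send_rows:
  plan:
    - {"dx":0,"dy":0,"dz":3,"twist":0.005,"grip":8.5}
    - {"dx":0,"dy":0,"dz":6,"twist":0.005,"grip":8.5}
    - {"dx":0,"dy":0,"dz":8,"twist":0.005,"grip":8.5}
    - {"dx":0,"dy":0,"dz":8.5,"twist":0.005,"grip":8.5}
    - {"dx":0,"dy":0,"dz":8.5,"twist":0.005,"grip":8.5}

```text
t: 6.6
eef_pos: [0.5638, 0.2718, 0.0616]
orientation: [0.944, 0.331, -0.0, 0.0]
force: [1.1, 0.5, 0.1]
grip_width: 0.993
```

Run:
```python
from h import *
goto(.5634,.2726,.036,39)
```

```text
from [0.5638 0.2718 0.0616] yaw 38.66 t 6.6 F [1.1 0.5 0.1] g 0.993 q [ 0.37  0.69  1.56 -0.    0.89 -0.3 ]
dx 0.02 dy -0.08 dz 2.56 cm twist -0.006 (steps: 0.5 tr, 0.0 rot)
```

>>> send_rows:
  plan:
    - {"dx":0,"dy":-0.05,"dz":1.5,"twist":0,"grip":8.5}
    - {"dx":0,"dy":-0.05,"dz":2.4,"twist":0,"grip":6}
    - {"dx":0,"dy":-0.05,"dz":2.4,"twist":0,"grip":4}
    - {"dx":0,"dy":-0.05,"dz":2.4,"twist":0,"grip":2.4}
    - {"dx":0,"dy":-0.05,"dz":2.4,"twist":0,"grip":2.4}

```text
t: 7.1
eef_pos: [0.5632, 0.2733, 0.0377]
orientation: [0.943, 0.332, 0.0, -0.0]
force: [0.9, 0.5, 0.3]
grip_width: 0.329
```

Run:
```python
from h import *
goto(.5634,.2726,.036,39)
crop('scene','s5.png',(340,160,150,110),5)
```

```text
from [0.5632 0.2733 0.0377] yaw 38.74 t 7.1 F [0.9 0.5 0.3] g 0.329 q [ 0.38  0.73  1.57  0.    0.85 -0.3 ]
dx -0.03 dy 0.07 dz 0.17 cm twist -0.005 (steps: 0.0 tr, 0.0 rot)
```

View pics/s5.png

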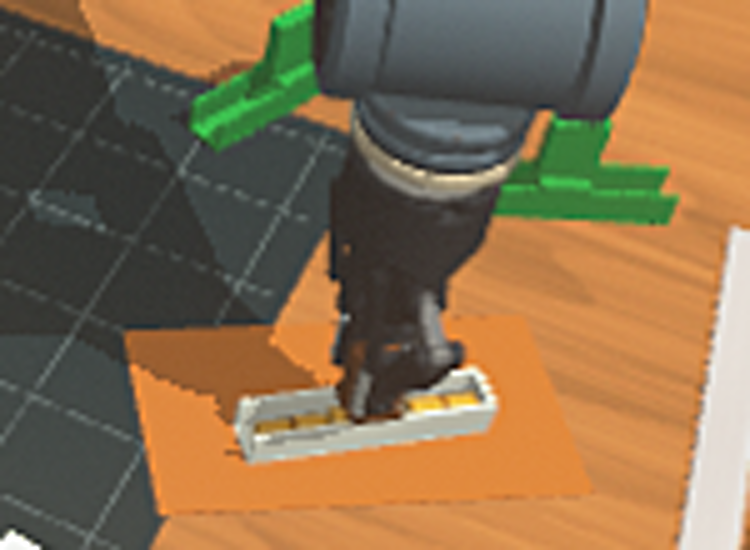

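>>> send_rows:
  plan:
    - {"dx":0,"dy":0,"dz":0.1,"twist":0,"grip":1.6}
    - {"dx":0,"dy":0,"dz":0.1,"twist":0,"grip":0.8}
    - {"dx":0,"dy":0,"dz":0.1,"twist":0,"grip":0.6}
    - {"dx":0,"dy":0,"dz":0.1,"twist":0,"grip":0.6}
    - {"dx":0,"dy":0,"dz":0.1,"twist":0,"grip":0.6}

```text
t: 7.65
eef_pos: [0.5632, 0.2733, 0.0366]
orientation: [0.943, 0.332, 0.0, -0.0]
force: [0.4, 1.2, 3.6]
grip_width: 0.133
```

Run:
```python
from h import *
goto(.5634,.2726,.036,39)
P=np.array([(226,109),(596,169),(563,361),(195,301)])/4+[249.6,119.6]
w=unproj('top',P,.025)[:,:2];print(w,w.mean(0))
for i in range(4): d=w[(i+1)%4]-w[i];print(np.hypot(*d),np.degrees(np.arctan2(d[1],d[0])))
```

```text
from [0.5632 0.2733 0.0366] yaw 38.73 t 7.65 F [0.4 1.2 3.6] g 0.133 q [ 0.38  0.73  1.57  0.    0.84 -0.3 ]
dx -0.03 dy 0.06 dz 0.06 cm twist -0.005 (steps: 0.0 tr, 0.0 rot)
[[ 0.73029373  0.00468717]
 [ 0.68680974 -0.22452437]
 [ 0.5677097  -0.19976705]
 [ 0.61024543  0.02628636]] [ 0.64876465 -0.09832947]
0.23329978319211456 -100.7419953491291
0.1216459805870356 168.25715731066245
0.23002049926625603 79.34344566979824
0.12197590050145278 -10.19957749549841
```

>>> send_rows:
  plan:
    - {"dx":0,"dy":0,"dz":-0.4,"twist":0,"grip":0.6}
    - {"dx":0,"dy":0,"dz":-1.2,"twist":0,"grip":0.6}
    - {"dx":0,"dy":0,"dz":-2.4,"twist":0,"grip":0.6}
    - {"dx":0,"dy":0,"dz":-3.2,"twist":0,"grip":0.6}
    - {"dx":0,"dy":0,"dz":-3.6,"twist":0,"grip":0.6}
    - {"dx":0,"dy":0,"dz":-3.6,"twist":0,"grip":0.6}

```text
t: 8.25
eef_pos: [0.5633, 0.2733, 0.0732]
orientation: [0.943, 0.332, 0.001, -0.0]
force: [0.3, 0.7, -2.9]
grip_width: 0.129
```

Run:
```python
from h import *
goto(.657,-.058,.205,-10.9)
crop('scene','s6.png',(340,150,150,110),5)
```

```text
from [0.5633 0.2733 0.0732] yaw 38.73 t 8.25 F [ 0.3  0.7 -2.9] g 0.129 q [ 0.38  0.67  1.56  0.    0.91 -0.3 ]
dx -13.42 dy 31.71 dz -13.18 cm twist 0.866 (steps: 7.4 tr, 5.8 rot)
```

View pics/s6.png

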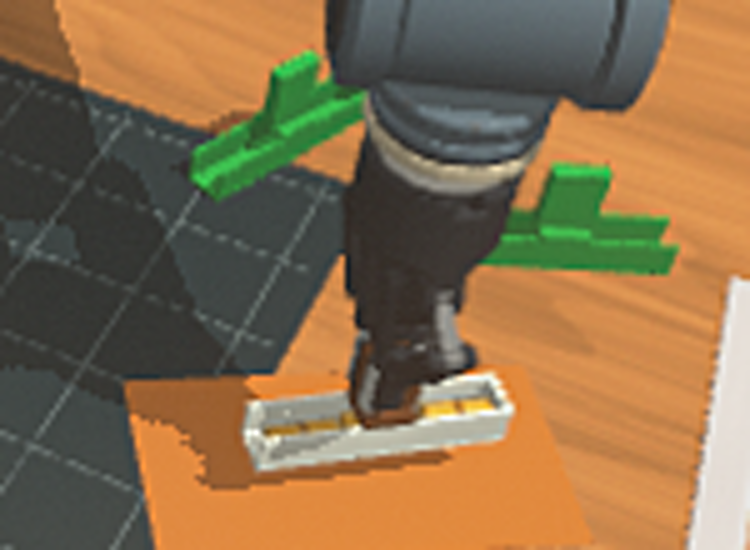

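>>> send_rows:
  plan:
    - {"dx":0,"dy":0,"dz":-0.5,"twist":0,"grip":0.6}
    - {"dx":0,"dy":0,"dz":-1.7,"twist":0,"grip":0.6}
    - {"dx":0,"dy":0,"dz":-3.5,"twist":0,"grip":0.6}
    - {"dx":0,"dy":0,"dz":-5.5,"twist":0,"grip":0.6}
    - {"dx":0,"dy":0,"dz":-7.5,"twist":0,"grip":0.6}
    - {"dx":0,"dy":0,"dz":-9.5,"twist":0,"grip":0.6}
    - {"dx":0,"dy":0,"dz":-11.3,"twist":0,"grip":0.6}
    - {"dx":0,"dy":0,"dz":-12.5,"twist":0,"grip":0.6}
    - {"dx":0,"dy":0,"dz":-13.1,"twist":0,"grip":0.6}

```text
t: 9.2
eef_pos: [0.5633, 0.2733, 0.2048]
orientation: [0.943, 0.332, 0.001, -0.0]
force: [-0.2, 0.3, -2.8]
grip_width: 0.131
```

>>> send_rows:
  plan:
    - {"dx":-0.15,"dy":0.35,"dz":0,"twist":0.01,"grip":0.6}
    - {"dx":-0.45,"dy":1.05,"dz":0,"twist":0.03,"grip":0.6}
    - {"dx":-0.9,"dy":2.1,"dz":0,"twist":0.06,"grip":0.6}
    - {"dx":-1.4,"dy":3.3,"dz":0,"twist":0.09,"grip":0.6}
    - {"dx":-1.95,"dy":4.6,"dz":0,"twist":0.125,"grip":0.6}
    - {"dx":-2.5,"dy":5.9,"dz":0,"twist":0.16,"grip":0.6}
    - {"dx":-3.05,"dy":7.2,"dz":0,"twist":0.195,"grip":0.6}
    - {"dx":-3.6,"dy":8.5,"dz":0,"twist":0.23,"grip":0.6}
    - {"dx":-4.15,"dy":9.8,"dz":0,"twist":0.265,"grip":0.6}
    - {"dx":-4.7,"dy":11.1,"dz":0,"twist":0.3,"grip":0.6}

```text
t: 10.2
eef_pos: [0.5961, 0.156, 0.2033]
orientation: [0.983, 0.185, 0.0, -0.0]
force: [-0.1, -0.1, -2.9]
grip_width: 0.131
```

Run:
```python
from h import *
goto(.657,-.058,.205,-10.9)
```

```text
from [0.5961 0.156  0.2033] yaw 21.37 t 10.2 F [-0.1 -0.1 -2.9] g 0.131 q [ 0.18  0.5   1.5   0.    1.14 -0.19]
dx -2.12 dy 22.15 dz -0.17 cm twist 0.563 (steps: 4.4 tr, 3.8 rot)
```

>>> send_rows:
  plan:
    - {"dx":-0.13,"dy":1.4,"dz":0,"twist":0.036,"grip":0.6}
    - {"dx":-0.27,"dy":2.8,"dz":0,"twist":0.071,"grip":0.6}
    - {"dx":-0.4,"dy":4.2,"dz":0,"twist":0.107,"grip":0.6}
    - {"dx":-0.54,"dy":5.6,"dz":0,"twist":0.142,"grip":0.6}
    - {"dx":-0.67,"dy":7.0,"dz":0,"twist":0.178,"grip":0.6}
    - {"dx":-0.81,"dy":8.4,"dz":0,"twist":0.213,"grip":0.6}
    - {"dx":-0.94,"dy":9.8,"dz":0,"twist":0.249,"grip":0.6}
    - {"dx":-1.08,"dy":11.2,"dz":0,"twist":0.284,"grip":0.6}
    - {"dx":-1.2,"dy":12.6,"dz":0,"twist":0.32,"grip":0.6}
    - {"dx":-1.35,"dy":14.0,"dz":0,"twist":0.355,"grip":0.6}

```text
t: 11.2
eef_pos: [0.6349, 0.0208, 0.2033]
orientation: [1.0, 0.009, 0.0, -0.0]
force: [0.3, -0.8, -2.6]
grip_width: 0.133
```

Run:
```python
from h import *
goto(.657,-.058,.205,-10.9)
```

```text
from [0.6349 0.0208 0.2033] yaw 1.03 t 11.2 F [ 0.3 -0.8 -2.6] g 0.133 q [-0.04  0.53  1.44  0.    1.16 -0.06]
dx 2.06 dy 7.92 dz -0.17 cm twist 0.208 (steps: 1.6 tr, 1.4 rot)
```

>>> send_rows:
  plan:
    - {"dx":0.35,"dy":1.35,"dz":0,"twist":0.036,"grip":0.6}
    - {"dx":0.7,"dy":2.7,"dz":0,"twist":0.071,"grip":0.6}
    - {"dx":1.03,"dy":4.0,"dz":0,"twist":0.107,"grip":0.6}
    - {"dx":1.32,"dy":5.1,"dz":0,"twist":0.135,"grip":0.6}
    - {"dx":1.57,"dy":6.05,"dz":0,"twist":0.16,"grip":0.6}
    - {"dx":1.75,"dy":6.75,"dz":0,"twist":0.18,"grip":0.6}
    - {"dx":1.88,"dy":7.25,"dz":0,"twist":0.195,"grip":0.6}
    - {"dx":1.96,"dy":7.55,"dz":0,"twist":0.205,"grip":0.6}
    - {"dx":2.0,"dy":7.65,"dz":0,"twist":0.208,"grip":0.6}
    - {"dx":2.0,"dy":7.65,"dz":0,"twist":0.208,"grip":0.6}

```text
t: 12.2
eef_pos: [0.6562, -0.0539, 0.2033]
orientation: [0.996, -0.093, -0.0, -0.0]
force: [-0.7, 0.0, -3.0]
grip_width: 0.134
```

Run:
```python
from h import *
goto(.657,-.058,.205,-10.9)
crop('top','t7.png',(250,120,200,150),4)
crop('scene','s7.png',(220,110,180,135),4.4)
```

```text
from [ 0.6562 -0.0539  0.2033] yaw -10.71 t 12.2 F [-0.7  0.  -3. ] g 0.134 q [-0.15  0.57  1.37  0.    1.19  0.03]
dx 0.15 dy 0.39 dz -0.17 cm twist 0.003 (steps: 0.1 tr, 0.0 rot)
```

View pics/t7.png

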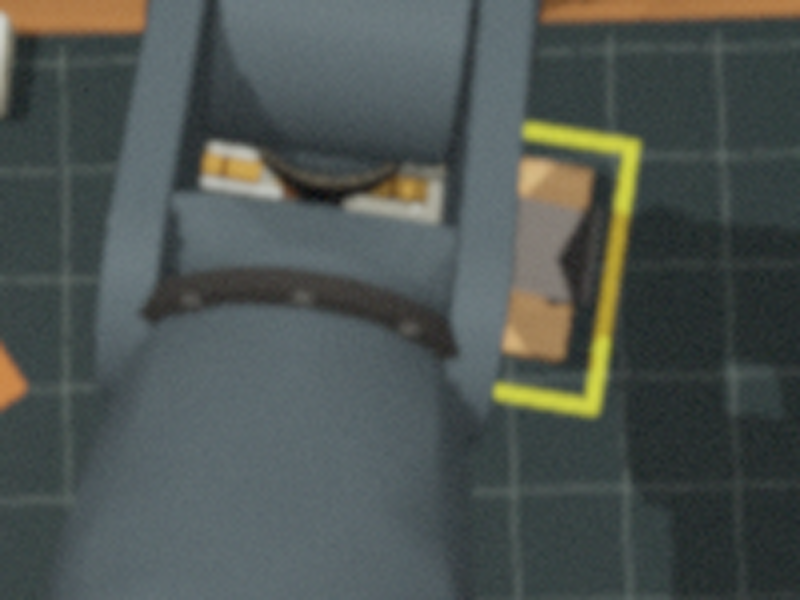

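View pics/s7.png

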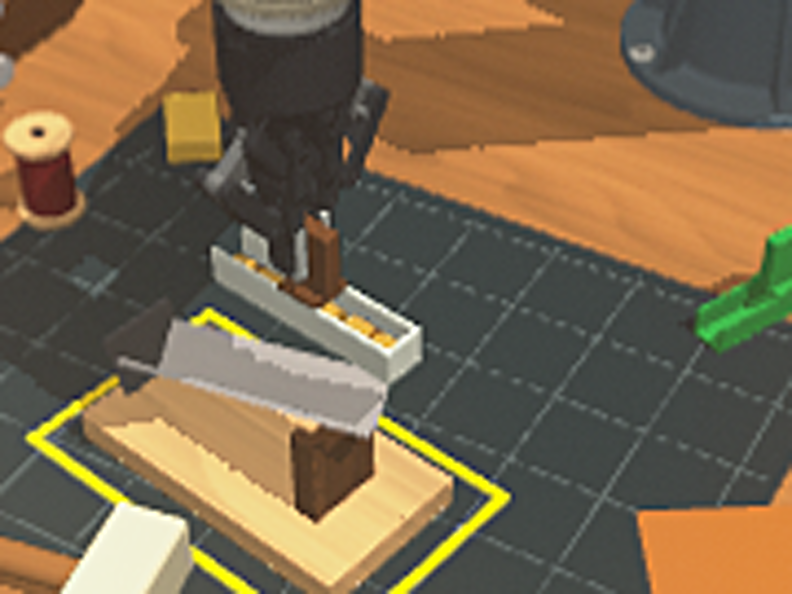

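Run:
```python
from h import *
crop('scene','s8.png',(260,155,65,50),12)
for n in('scene','top'):
  for t in('scoop_mouth','scoop'):
    print(n,t,[(round(d['confidence'],2),[round(a*b,1) for a,b in zip(d['xy'],(640,400))]) for d in finder.tip_of(n,t)][:4])
u=np.array([.189,.982]);g=np.array([.6562,-.0539])
m=g-.064*u;c=g+.006*u;z=.2033-.036
print(proj('scene',[[*m,z+.003],[*c,z]]),proj('top',[[*m,z+.003],[*c,z]]))
```

```text
scene scoop_mouth [(0.94, [274.2, 170.0]), (0.7, [468.8, 198.6]), (0.66, [379.4, 187.1]), (0.53, [231.0, 157.0])]
scene scoop [(0.94, [292.1, 181.0]), (0.93, [395.9, 181.5]), (0.79, [451.8, 200.4]), (0.66, [278.9, 171.2])]
top scoop_mouth [(0.88, [154.7, 324.5]), (0.62, [361.6, 168.3])]
top scoop [(0.72, [325.3, 164.3]), (0.7, [179.8, 313.5])]
[[271.53390926 169.06333783]
 [290.65730567 181.47565252]] [[360.93287884 170.00537932]
 [328.45532743 164.8863736 ]]
```

View pics/s8.png

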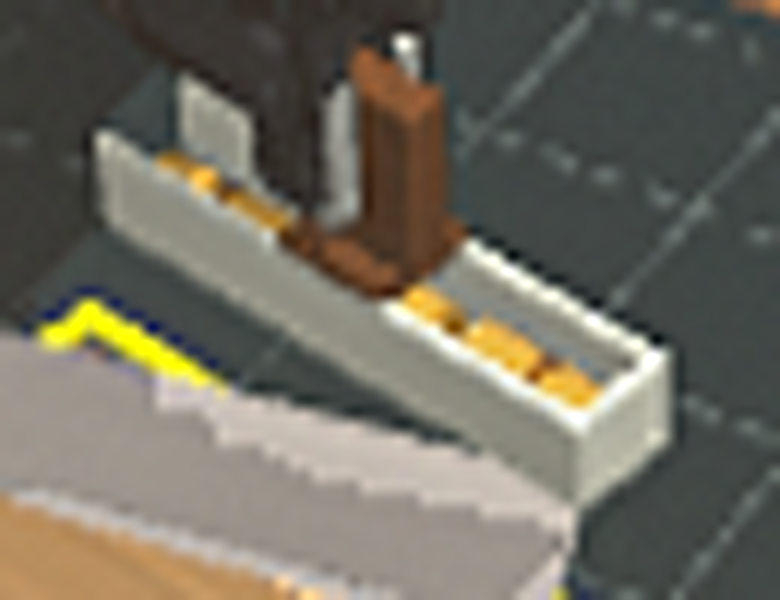

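>>> send_rows:
  plan:
    - {"dx":0.1,"dy":0.1,"dz":0.5,"twist":0.003,"grip":0.6}
    - {"dx":0.2,"dy":0.2,"dz":1.5,"twist":0.003,"grip":0.6}
    - {"dx":0.25,"dy":0.3,"dz":2.5,"twist":0.003,"grip":0.6}
    - {"dx":0.25,"dy":0.35,"dz":3.3,"twist":0.003,"grip":0.6}
    - {"dx":0.25,"dy":0.35,"dz":3.8,"twist":0.003,"grip":0.6}
    - {"dx":0.25,"dy":0.35,"dz":4,"twist":0.003,"grip":0.6}
    - {"dx":0.25,"dy":0.35,"dz":4,"twist":0.003,"grip":0.6}

```text
t: 13.25
eef_pos: [0.658, -0.0579, 0.1631]
orientation: [0.995, -0.095, -0.0, -0.0]
force: [0.1, -0.7, -2.3]
grip_width: 0.132
```

Run:
```python
from h import *
goto(.658,-.058,.153,-10.9)
s=r.read_state();p=s['eef_pos'];print('lat',p[:2]@[.982,-.189],'X',(p[:2]-[.649,-.0995])@[.189,.982])
crop('scene','s9.png',(235,130,110,82),7)
crop('top','t9.png',(250,120,200,150),4)
```

```text
from [ 0.658  -0.0579  0.1631] yaw -10.88 t 13.25 F [ 0.1 -0.7 -2.3] g 0.132 q [-0.16  0.62  1.4   0.    1.12  0.03]
dx 0.00 dy 0.01 dz 1.01 cm twist 0.000 (steps: 0.2 tr, 0.0 rot)
lat 0.657101488022602 X 0.042514332426798744
```

View pics/s9.png

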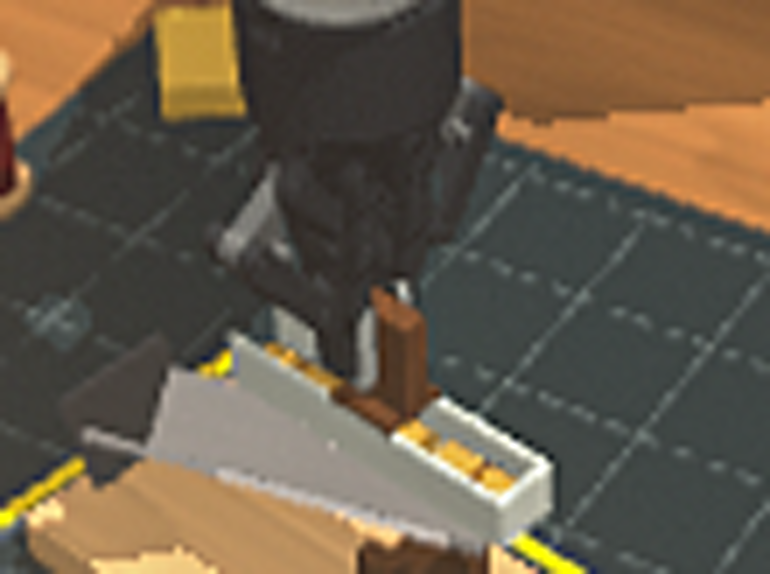

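View pics/t9.png

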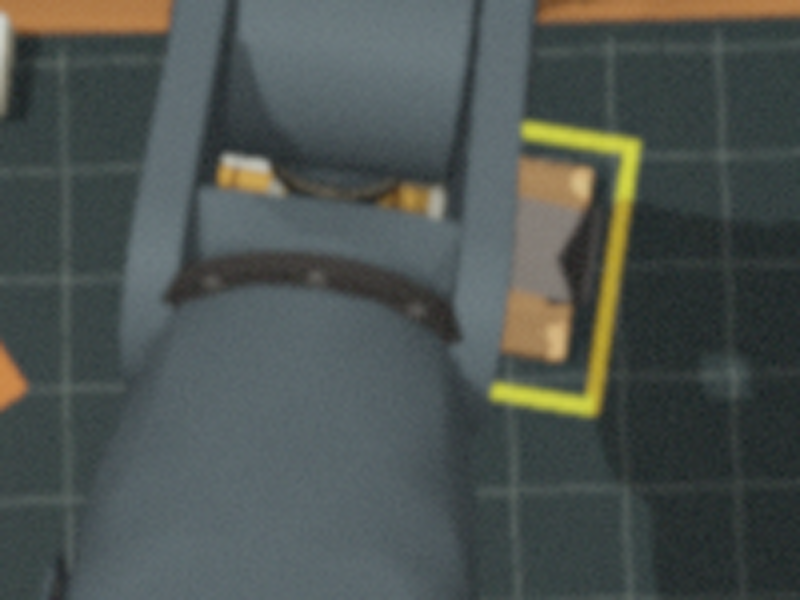

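>>> send_rows:
  plan:
    - {"dx":0,"dy":0,"dz":0.4,"twist":0,"grip":0.6}
    - {"dx":0,"dy":0,"dz":0.8,"twist":0,"grip":0.6}
    - {"dx":0,"dy":0,"dz":1.1,"twist":0,"grip":0.6}
    - {"dx":0,"dy":0,"dz":1.3,"twist":0,"grip":0.6}
    - {"dx":0,"dy":0,"dz":1.3,"twist":0,"grip":0.6}

```text
t: 13.85
eef_pos: [0.6583, -0.0579, 0.151]
orientation: [0.995, -0.095, 0.0, -0.0]
force: [-2.5, 0.0, 3.6]
grip_width: 0.133
```

Run:
```python
from h import *
goto(.658,-.058,.138,-10.9)
crop('scene','s10.png',(235,130,110,82),7)
```

```text
from [ 0.6583 -0.0579  0.151 ] yaw -10.89 t 13.85 F [-2.5  0.   3.6] g 0.133 q [-0.16  0.63  1.41  0.    1.1   0.03]
dx -0.03 dy 0.01 dz 1.30 cm twist 0.000 (steps: 0.3 tr, 0.0 rot)
```

View pics/s10.png

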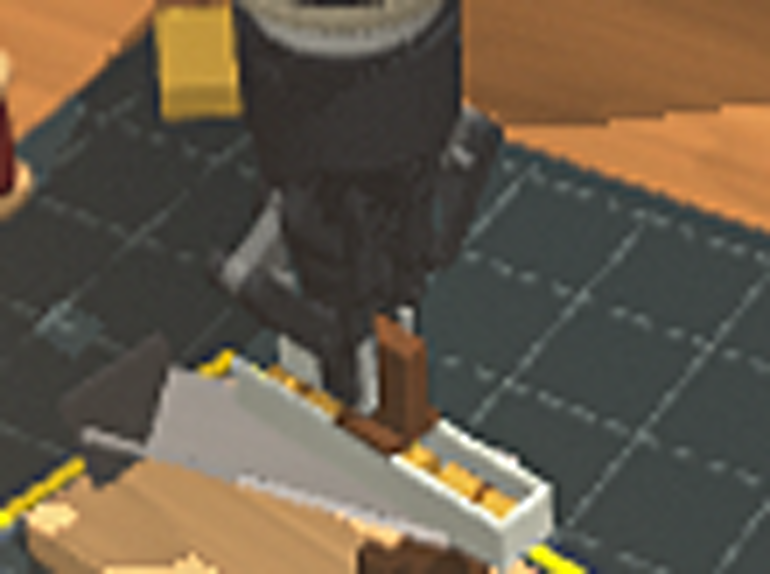

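>>> send_rows:
  plan:
    - {"dx":-0.05,"dy":0,"dz":0.2,"twist":0,"grip":0.6}
    - {"dx":-0.05,"dy":0,"dz":0.4,"twist":0,"grip":0.6}
    - {"dx":-0.05,"dy":0,"dz":0.4,"twist":0,"grip":0.6}

```text
t: 14.2
eef_pos: [0.6583, -0.0579, 0.1476]
orientation: [0.995, -0.095, 0.001, -0.0]
force: [-2.2, 0.5, 9.6]
grip_width: 0.132
```

Run:
```python
from h import *
goto(.658,-.058,.138,-10.9)
crop('scene','s11.png',(235,130,110,82),7)
```

```text
from [ 0.6583 -0.0579  0.1476] yaw -10.9 t 14.2 F [-2.2  0.5  9.6] g 0.132 q [-0.16  0.64  1.42  0.    1.09  0.03]
dx -0.03 dy 0.01 dz 0.96 cm twist 0.000 (steps: 0.2 tr, 0.0 rot)
```

View pics/s11.png

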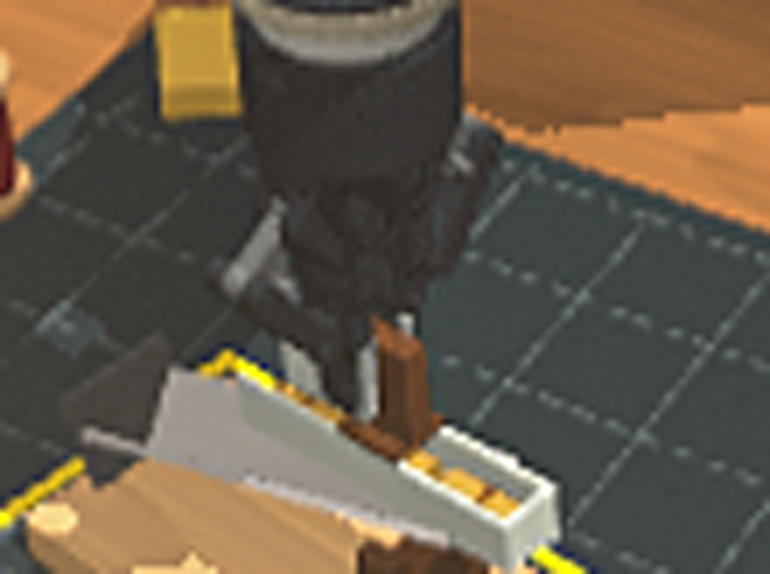

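>>> send_rows:
  plan:
    - {"dx":0,"dy":0,"dz":0.3,"twist":0,"grip":0.6}
    - {"dx":0,"dy":0,"dz":0.6,"twist":0,"grip":0.6}
    - {"dx":0,"dy":0,"dz":0.8,"twist":0,"grip":0.6}
    - {"dx":0,"dy":0,"dz":0.9,"twist":0,"grip":0.6}

```text
t: 14.65
eef_pos: [0.6583, -0.0586, 0.1394]
orientation: [0.995, -0.095, 0.001, 0.0]
force: [-4.3, -5.1, 13.5]
grip_width: 0.133
```

Run:
```python
from h import *
goto(.658,-.058,.138,-10.9)
crop('scene','s12.png',(235,130,110,82),7)
```

```text
from [ 0.6583 -0.0586  0.1394] yaw -10.89 t 14.65 F [-4.3 -5.1 13.5] g 0.133 q [-0.16  0.64  1.42 -0.    1.07  0.03]
dx -0.04 dy -0.05 dz 0.14 cm twist 0.000 (steps: 0.0 tr, 0.0 rot)
```

View pics/s12.png

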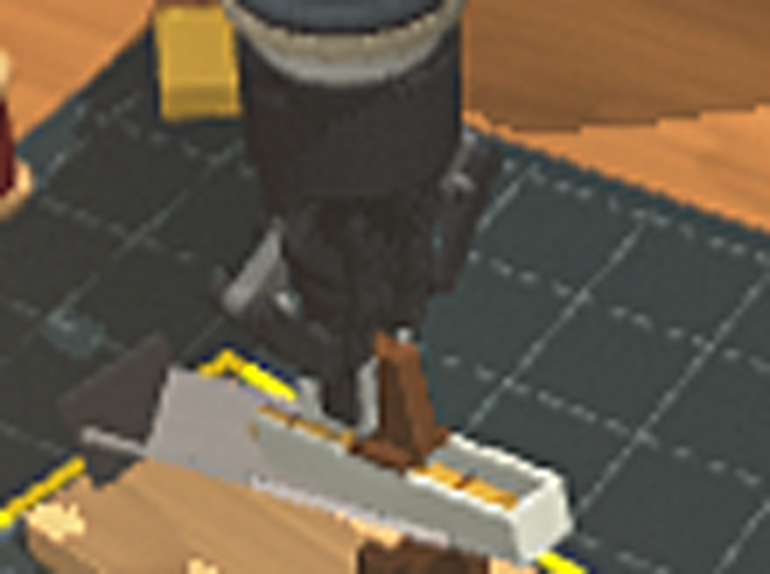

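>>> send_rows:
  plan:
    - {"dx":0,"dy":0,"dz":0.15,"twist":0,"grip":0.6}
    - {"dx":0,"dy":0,"dz":0.25,"twist":0,"grip":0.6}
    - {"dx":0,"dy":0,"dz":0.25,"twist":0,"grip":0.6}

```text
t: 15.0
eef_pos: [0.6583, -0.0587, 0.1372]
orientation: [0.995, -0.095, 0.001, 0.0]
force: [-6.6, -3.1, 17.1]
grip_width: 0.132
```

Run:
```python
from h import *
goto(.658,-.058,.138,-10.9)
crop('scene','s13.png',(235,130,110,82),7)
```

```text
from [ 0.6583 -0.0587  0.1372] yaw -10.89 t 15.0 F [-6.6 -3.1 17.1] g 0.132 q [-0.16  0.65  1.42 -0.    1.07  0.03]
dx -0.05 dy -0.06 dz -0.08 cm twist 0.000 (steps: 0.0 tr, 0.0 rot)
```

View pics/s13.png

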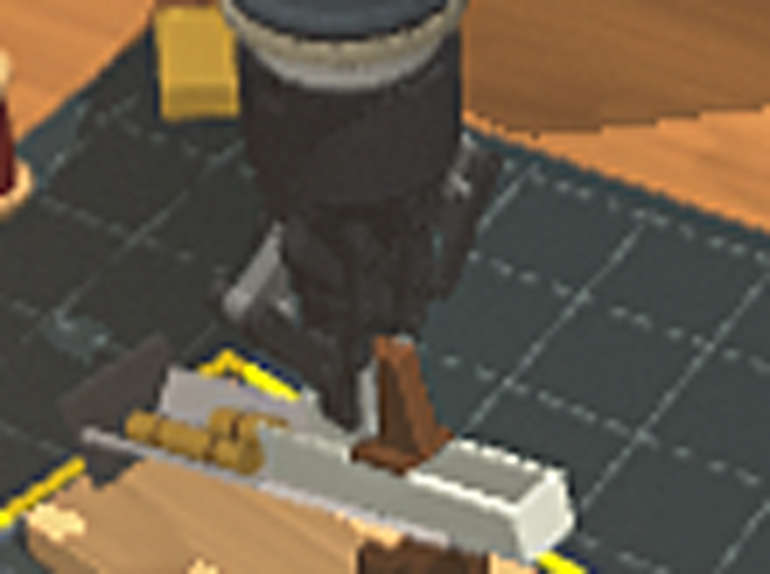

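>>> send_rows:
  plan:
    - {"dx":0,"dy":0,"dz":0,"twist":0,"grip":0.6}
    - {"dx":0,"dy":0,"dz":0,"twist":0,"grip":0.6}

```text
t: 15.25
eef_pos: [0.6584, -0.0587, 0.1373]
orientation: [0.995, -0.095, 0.002, 0.0]
force: [-5.4, -4.6, 15.8]
grip_width: 0.131
```

Run:
```python
from h import *
crop('scene','s14.png',(240,175,50,37),15)
crop('top','t14.png',(300,140,130,97),6)
```

```text
(no output)
```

View pics/s14.png

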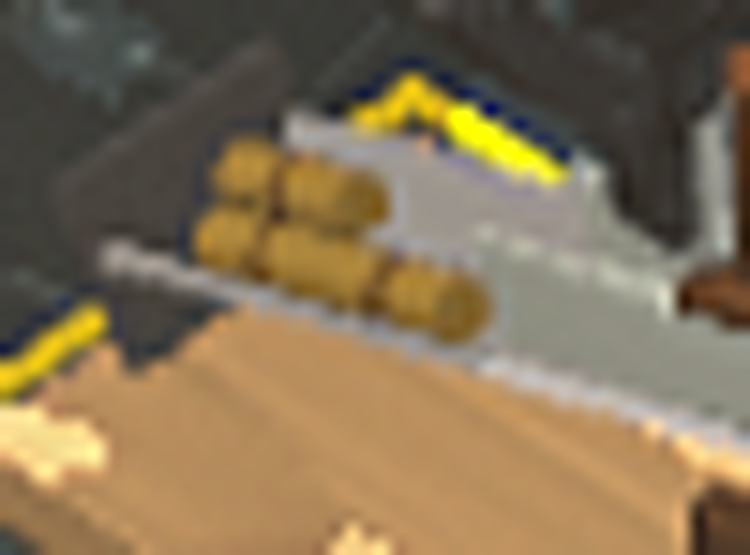

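View pics/t14.png

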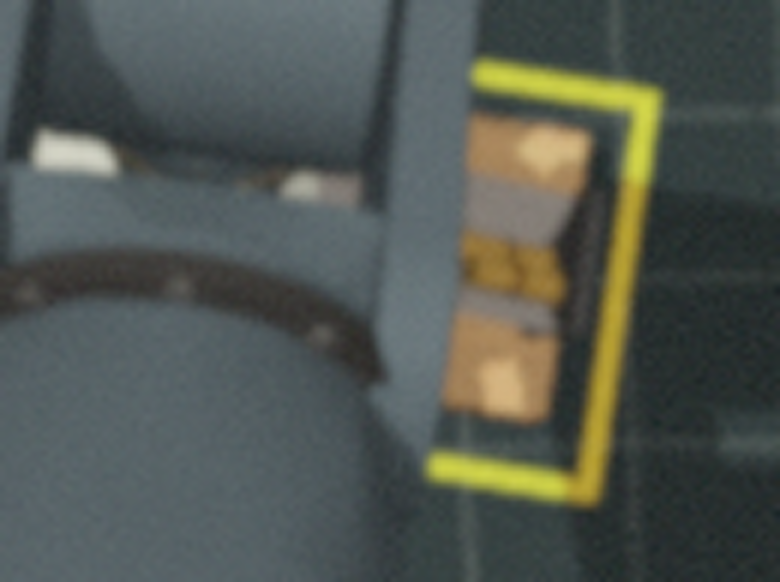

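>>> send_rows:
  plan:
    - {"dx":0,"dy":-0.3,"dz":-0.5,"twist":0,"grip":0.6}
    - {"dx":0,"dy":-0.8,"dz":-2,"twist":0,"grip":0.6}
    - {"dx":0,"dy":-2,"dz":-4.5,"twist":0,"grip":0.6}
    - {"dx":0,"dy":-5,"dz":-6,"twist":0,"grip":0.6}
    - {"dx":0,"dy":-8,"dz":-6.5,"twist":0,"grip":0.6}
    - {"dx":0,"dy":-11,"dz":-6.5,"twist":0,"grip":0.6}

```text
t: 15.95
eef_pos: [0.679, 0.0516, 0.2018]
orientation: [0.995, -0.095, 0.001, -0.0]
force: [-0.2, -0.2, -1.7]
grip_width: 0.132
```

Run:
```python
from h import *
goto(.5632,.2733,.09,38.7)
crop('scene','s15.png',(230,140,120,90),6.6)
crop('top','t15.png',(300,140,130,97),6)
```

```text
from [0.679  0.0516 0.2018] yaw -10.89 t 15.95 F [-0.2 -0.2 -1.7] g 0.132 q [0.01 0.62 1.31 0.   1.22 0.2 ]
dx -15.56 dy -19.58 dz 11.18 cm twist -0.865 (steps: 5.5 tr, 5.8 rot)
```

View pics/s15.png

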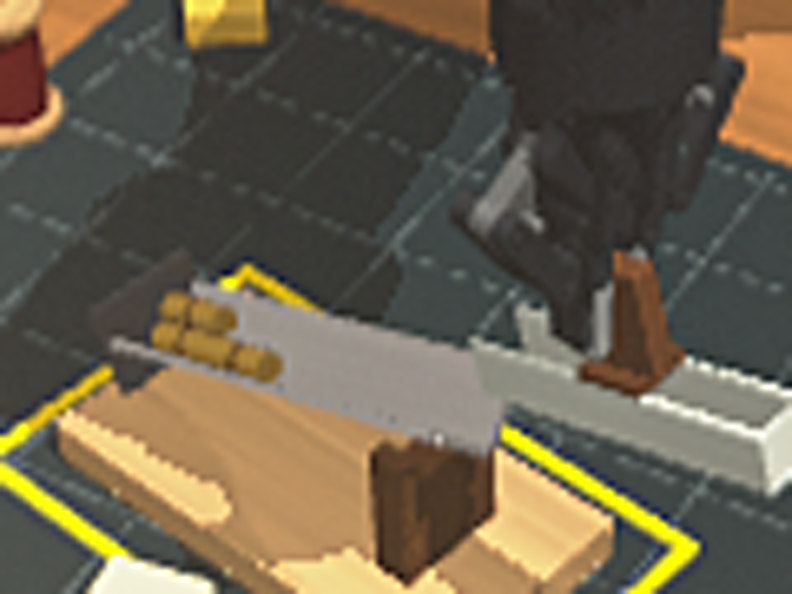

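View pics/t15.png

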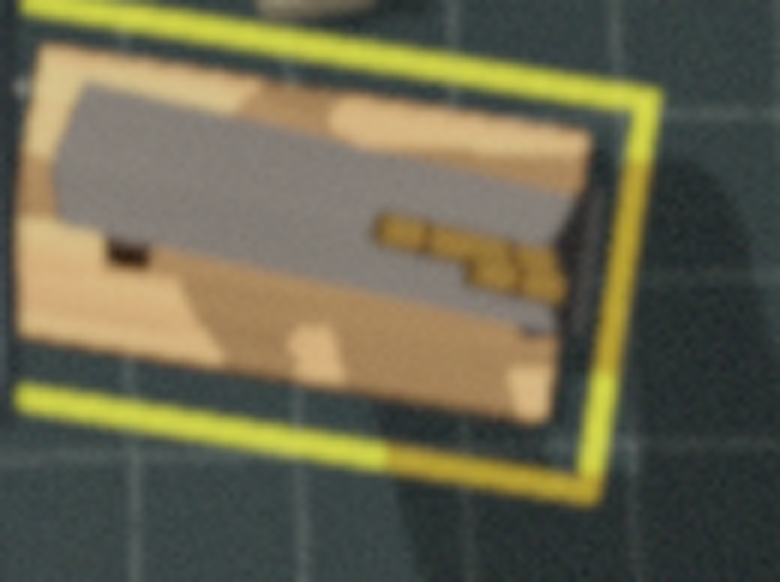

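>>> send_rows:
  plan:
    - {"dx":-1.5,"dy":-2,"dz":0,"twist":-0.1,"grip":0.6}
    - {"dx":-3.8,"dy":-4.8,"dz":0,"twist":-0.22,"grip":0.6}
    - {"dx":-6.1,"dy":-7.7,"dz":1,"twist":-0.34,"grip":0.6}
    - {"dx":-8.4,"dy":-10.6,"dz":3,"twist":-0.46,"grip":0.6}
    - {"dx":-10.7,"dy":-13.5,"dz":5,"twist":-0.58,"grip":0.6}
    - {"dx":-13,"dy":-16.4,"dz":7,"twist":-0.7,"grip":0.6}
    - {"dx":-14.7,"dy":-18.6,"dz":9,"twist":-0.8,"grip":0.6}
    - {"dx":-15.6,"dy":-19.6,"dz":10.5,"twist":-0.865,"grip":0.6}
    - {"dx":-15.6,"dy":-19.6,"dz":11.2,"twist":-0.865,"grip":0.6}
    - {"dx":-15.6,"dy":-19.6,"dz":11.2,"twist":-0.865,"grip":0.6}

```text
t: 17.05
eef_pos: [0.5621, 0.2715, 0.0873]
orientation: [0.944, 0.33, -0.001, 0.0]
force: [0.1, -0.8, -1.7]
grip_width: 0.132
```

Run:
```python
from h import *
goto(.5632,.2733,.06,38.7)
crop('scene','s16.png',(340,140,150,110),5)
```

```text
from [0.5621 0.2715 0.0873] yaw 38.59 t 17.05 F [ 0.1 -0.8 -1.7] g 0.132 q [ 0.38  0.65  1.56 -0.    0.93 -0.3 ]
dx 0.20 dy -0.07 dz 2.73 cm twist -0.002 (steps: 0.5 tr, 0.0 rot)
```

View pics/s16.png

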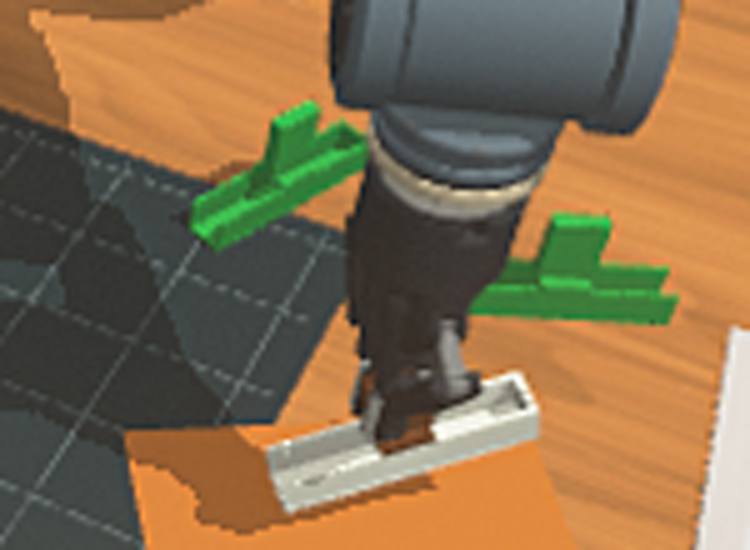

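>>> send_rows:
  plan:
    - {"dx":0,"dy":0,"dz":1.5,"twist":0,"grip":0.6}
    - {"dx":0,"dy":0,"dz":2.6,"twist":0,"grip":0.6}
    - {"dx":0,"dy":0,"dz":3.2,"twist":0,"grip":0.6}
    - {"dx":0,"dy":0,"dz":3.6,"twist":0,"grip":0.6}
    - {"dx":0,"dy":0,"dz":4.0,"twist":0,"grip":0.6}
    - {"dx":0,"dy":0,"dz":4.4,"twist":0,"grip":0.6}
    - {"dx":0,"dy":0,"dz":4.8,"twist":0,"grip":0.6}

```text
t: 17.8
eef_pos: [0.564, 0.2733, 0.0422]
orientation: [0.944, 0.331, 0.003, -0.0]
force: [-2.4, 2.3, 11.9]
grip_width: 0.133
```

Run:
```python
from h import *
goto(.5632,.2733,.036,38.7)
crop('scene','s17.png',(340,140,150,110),5)
```

```text
from [0.564  0.2733 0.0422] yaw 38.69 t 17.8 F [-2.4  2.3 11.9] g 0.133 q [ 0.38  0.72  1.57  0.    0.85 -0.3 ]
dx -0.06 dy -0.05 dz 0.62 cm twist -0.000 (steps: 0.1 tr, 0.0 rot)
```

View pics/s17.png

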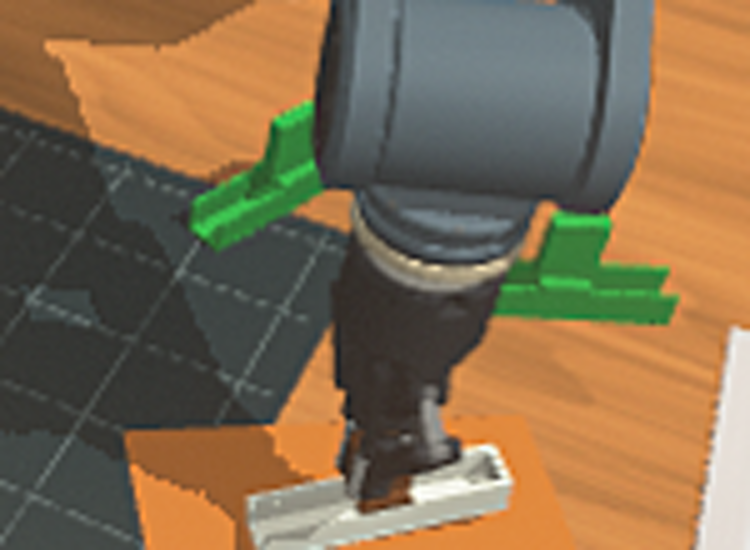

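>>> send_rows:
  plan:
    - {"dx":0,"dy":0,"dz":0.3,"twist":0,"grip":0.6}
    - {"dx":0,"dy":0,"dz":0.5,"twist":0,"grip":0.6}
    - {"dx":0,"dy":0,"dz":0.6,"twist":0,"grip":0.6}
    - {"dx":0,"dy":0,"dz":0.6,"twist":0,"grip":0.6}

```text
t: 18.25
eef_pos: [0.5636, 0.273, 0.0357]
orientation: [0.944, 0.331, 0.002, -0.0]
force: [-1.2, 2.5, 10.4]
grip_width: 0.129
```

Run:
```python
from h import *
goto(.5632,.2733,.036,38.7)
crop('scene','s18.png',(340,160,150,110),5)
```

```text
from [0.5636 0.273  0.0357] yaw 38.7 t 18.25 F [-1.2  2.5 10.4] g 0.129 q [ 0.38  0.73  1.57  0.    0.84 -0.3 ]
dx -0.02 dy -0.05 dz -0.03 cm twist -0.000 (steps: 0.0 tr, 0.0 rot)
```

View pics/s18.png

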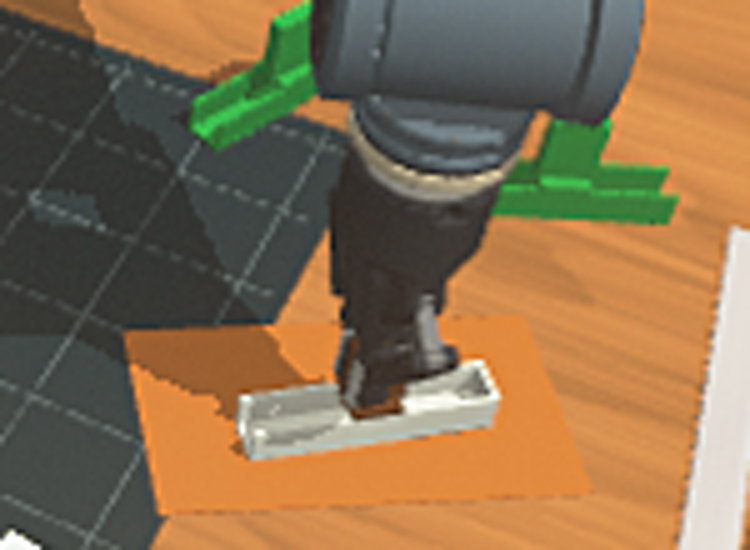

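>>> send_rows:
  plan:
    - {"dx":0,"dy":0,"dz":0,"twist":0,"grip":1.5}
    - {"dx":0,"dy":0,"dz":0,"twist":0,"grip":3}
    - {"dx":0,"dy":0,"dz":0,"twist":0,"grip":5}
    - {"dx":0,"dy":0,"dz":0,"twist":0,"grip":5}
    - {"dx":0,"dy":0,"dz":-2,"twist":0,"grip":5}
    - {"dx":0,"dy":0,"dz":-6,"twist":0,"grip":5}
    - {"dx":0,"dy":0,"dz":-11,"twist":0,"grip":5}
    - {"dx":0,"dy":0,"dz":-15,"twist":0,"grip":4}

```text
t: 19.1
eef_pos: [0.5623, 0.2721, 0.1863]
orientation: [0.944, 0.331, 0.001, -0.0]
force: [0.9, -0.0, 0.1]
grip_width: 0.472
```

Run:
```python
from h import *
goto(.6244,-.1904,.13,-10.9)
crop('scene','s19.png',(340,160,150,110),5)
im=snapshot('top');np.save('top3.npy',im)
cv2.imwrite('pics/t19.png',cv2.resize(im[135:220,300:420,::-1],None,fx=6.5,fy=6.5,interpolation=cv2.INTER_CUBIC))
for n in('scene','top'):
    print(n,[(round(d['confidence'],2),[round(a*b,1) for a,b in zip(d['xy'],(640,400))]) for d in finder.tip_of(n,'toggle0')][:4])
# predicted toggle centres projected
c=np.array([.649,-.0995]);u=np.array([.189,.982]);v=np.array([-.982,.189])
def V(x,y,z):
    X=-.1+x*.9397-z*.342; return [*(c+X*u+y*v),.032+x*.342+z*.9397]
for p in [(.019,0,.0099),(.057,0,.0099),(.019,.0099,.0198)]: print(p,proj('top',V(*p)),proj('scene',V(*p)))
```

```text
from [0.5623 0.2721 0.1863] yaw 38.67 t 19.1 F [ 0.9 -0.   0.1] g 0.472 q [ 0.38  0.53  1.49 -0.    1.12 -0.3 ]
dx -24.05 dy 39.99 dz 5.63 cm twist 0.865 (steps: 9.4 tr, 5.8 rot)
scene [(0.5, [266.6, 190.5]), (0.47, [258.7, 193.6]), (0.39, [257.3, 187.0])]
top [(0.63, [372.5, 179.6]), (0.61, [384.0, 182.8]), (0.42, [386.1, 186.7])]
(0.019, 0, 0.0099) [[384.16670095 182.50668481]] [[258.35449774 191.06013676]]
(0.057, 0, 0.0099) [[370.18519183 179.3017017 ]] [[266.32605135 193.38689584]]
(0.019, 0.0099, 0.0198) [[385.48609509 186.24240364]] [[259.68645003 186.56742032]]
```

View pics/s19.png

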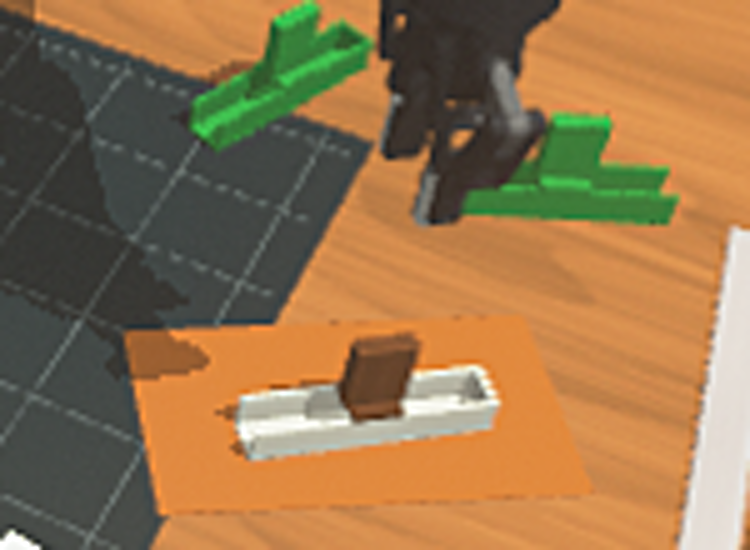

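View pics/t19.png

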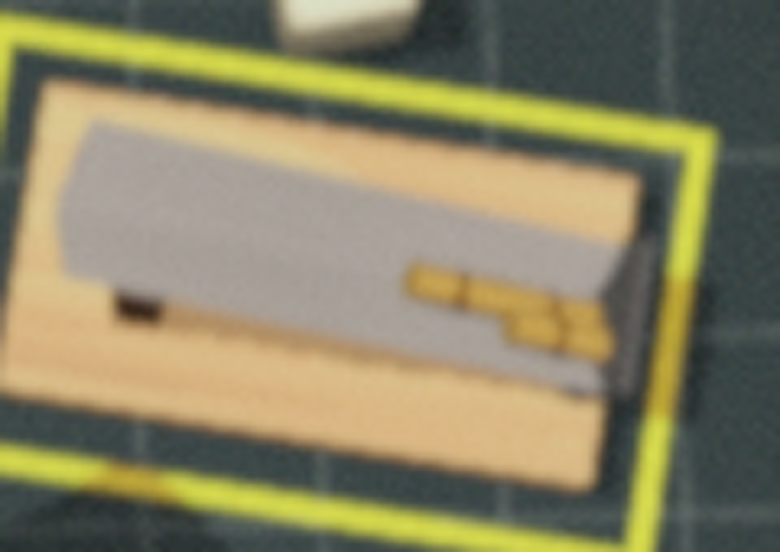

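>>> send_rows:
  plan:
    - {"dx":-1.5,"dy":2.5,"dz":0,"twist":0.06,"grip":0}
    - {"dx":-4,"dy":6.6,"dz":0,"twist":0.16,"grip":0}
    - {"dx":-6.5,"dy":10.8,"dz":0,"twist":0.26,"grip":0}
    - {"dx":-9,"dy":15,"dz":0,"twist":0.36,"grip":0}
    - {"dx":-11.5,"dy":19.1,"dz":0,"twist":0.46,"grip":0}
    - {"dx":-14,"dy":23.3,"dz":0,"twist":0.56,"grip":0}
    - {"dx":-16.5,"dy":27.4,"dz":0,"twist":0.66,"grip":0}
    - {"dx":-19,"dy":31.6,"dz":0,"twist":0.76,"grip":0}
    - {"dx":-21.5,"dy":35.8,"dz":0,"twist":0.865,"grip":0}
    - {"dx":-23.5,"dy":39,"dz":0,"twist":0.865,"grip":0}

```text
t: 20.3
eef_pos: [0.6216, -0.1819, 0.1817]
orientation: [0.995, -0.097, -0.001, -0.0]
force: [0.1, 0.0, -0.2]
grip_width: 0.001
```

Run:
```python
from h import *
goto(.6244,-.1904,.08,-10.9)
```

```text
from [ 0.6216 -0.1819  0.1817] yaw -11.16 t 20.3 F [ 0.1  0.  -0.2] g 0.001 q [-0.36  0.58  1.42 -0.    1.14 -0.16]
dx 0.44 dy 0.78 dz 10.17 cm twist -0.005 (steps: 2.0 tr, 0.0 rot)
```

>>> send_rows:
  plan:
    - {"dx":0.4,"dy":0.8,"dz":2,"twist":-0.004,"grip":0}
    - {"dx":0.4,"dy":0.8,"dz":5,"twist":-0.004,"grip":0}
    - {"dx":0.4,"dy":0.8,"dz":8,"twist":-0.004,"grip":0}
    - {"dx":0.4,"dy":0.8,"dz":9.8,"twist":-0.004,"grip":0}
    - {"dx":0.4,"dy":0.8,"dz":10.2,"twist":-0.004,"grip":0}
    - {"dx":0.4,"dy":0.8,"dz":10.2,"twist":-0.004,"grip":0}

```text
t: 20.9
eef_pos: [0.6241, -0.1877, 0.0805]
orientation: [0.996, -0.093, -0.001, -0.0]
force: [0.1, -1.1, -0.3]
grip_width: -0.0
```

Run:
```python
from h import *
goto(.6244,-.1904,.067,-10.9)
crop('scene','s20.png',(230,140,80,60),10)
```

```text
from [ 0.6241 -0.1877  0.0805] yaw -10.66 t 20.9 F [ 0.1 -1.1 -0.3] g -0.0 q [-0.36  0.7   1.48 -0.    0.96 -0.18]
dx 0.08 dy 0.26 dz 1.35 cm twist 0.004 (steps: 0.3 tr, 0.0 rot)
```

View pics/s20.png

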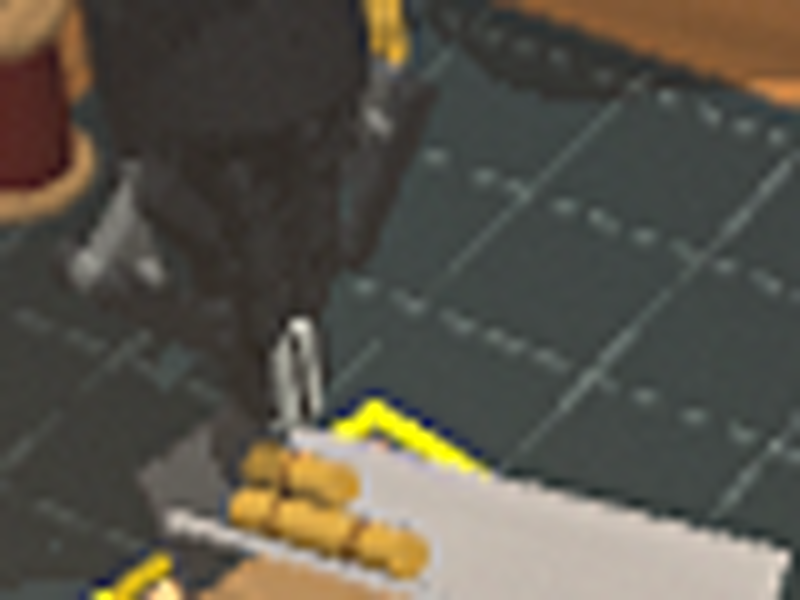

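>>> send_rows:
  plan:
    - {"dx":0.05,"dy":0.1,"dz":0.5,"twist":0.004,"grip":0}
    - {"dx":0.05,"dy":0.1,"dz":1.0,"twist":0.004,"grip":0}
    - {"dx":0.05,"dy":0.1,"dz":1.3,"twist":0.004,"grip":0}
    - {"dx":0.05,"dy":0.1,"dz":1.3,"twist":0.004,"grip":0}

```text
t: 21.35
eef_pos: [0.6249, -0.1889, 0.0684]
orientation: [0.995, -0.095, -0.0, -0.0]
force: [0.0, 0.1, 0.8]
grip_width: 0.001
```

Run:
```python
from h import *
goto(.6244,-.1904,.067,-10.9)
crop('scene','s21.png',(230,140,80,60),10)
```

```text
from [ 0.6249 -0.1889  0.0684] yaw -10.89 t 21.35 F [0.  0.1 0.8] g 0.001 q [-0.36  0.72  1.48  0.    0.94 -0.17]
dx -0.02 dy 0.16 dz 0.14 cm twist 0.000 (steps: 0.0 tr, 0.0 rot)
```

View pics/s21.png

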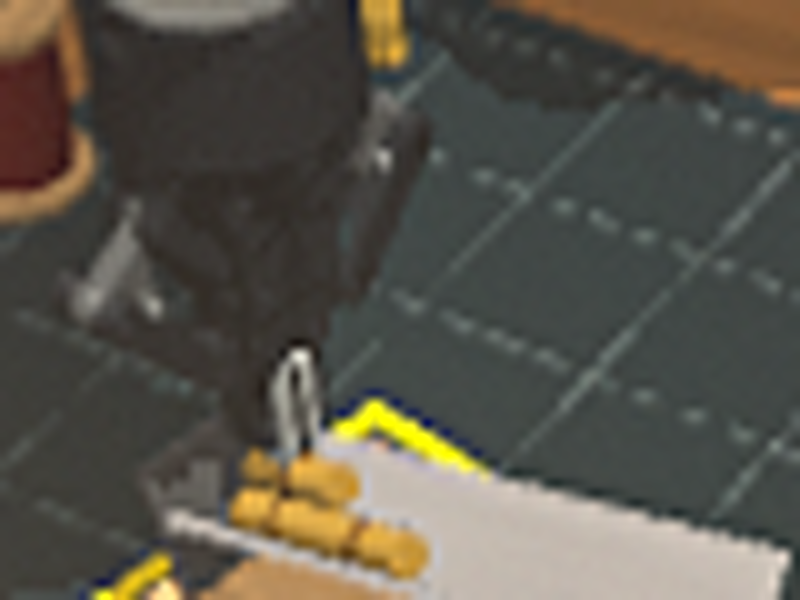

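>>> send_rows:
  plan:
    - {"dx":0,"dy":0,"dz":0.1,"twist":0,"grip":0}
    - {"dx":0,"dy":0,"dz":0.25,"twist":0,"grip":0}
    - {"dx":0,"dy":0,"dz":0.25,"twist":0,"grip":0}

```text
t: 21.7
eef_pos: [0.625, -0.1889, 0.0661]
orientation: [0.995, -0.095, -0.0, -0.0]
force: [0.6, -0.4, 1.0]
grip_width: 0.005
```

Run:
```python
from h import *
goto(.6244,-.1904,.067,-10.9)
```

```text
from [ 0.625  -0.1889  0.0661] yaw -10.89 t 21.7 F [ 0.6 -0.4  1. ] g 0.005 q [-0.36  0.72  1.48 -0.    0.94 -0.17]
dx -0.03 dy 0.16 dz -0.09 cm twist 0.000 (steps: 0.0 tr, 0.0 rot)
```

>>> send_rows:
  plan:
    - {"dx":0,"dy":0,"dz":0.1,"twist":0,"grip":0}
    - {"dx":0,"dy":0,"dz":0.2,"twist":0,"grip":0}
    - {"dx":0,"dy":0,"dz":0.2,"twist":0,"grip":0}

```text
t: 22.0
eef_pos: [0.6254, -0.1891, 0.0648]
orientation: [0.995, -0.095, 0.0, 0.0]
force: [-0.5, -0.2, 5.3]
grip_width: -0.001
```

Run:
```python
from h import *
goto(.6244,-.1904,.067,-10.9)
crop('scene','s22.png',(240,165,50,37),16)
crop('top','t22.png',(300,135,120,85),6.5)
```

```text
from [ 0.6254 -0.1891  0.0648] yaw -10.89 t 22.0 F [-0.5 -0.2  5.3] g -0.001 q [-0.36  0.73  1.48 -0.    0.93 -0.17]
dx -0.07 dy 0.14 dz -0.22 cm twist 0.000 (steps: 0.1 tr, 0.0 rot)
```

View pics/s22.png

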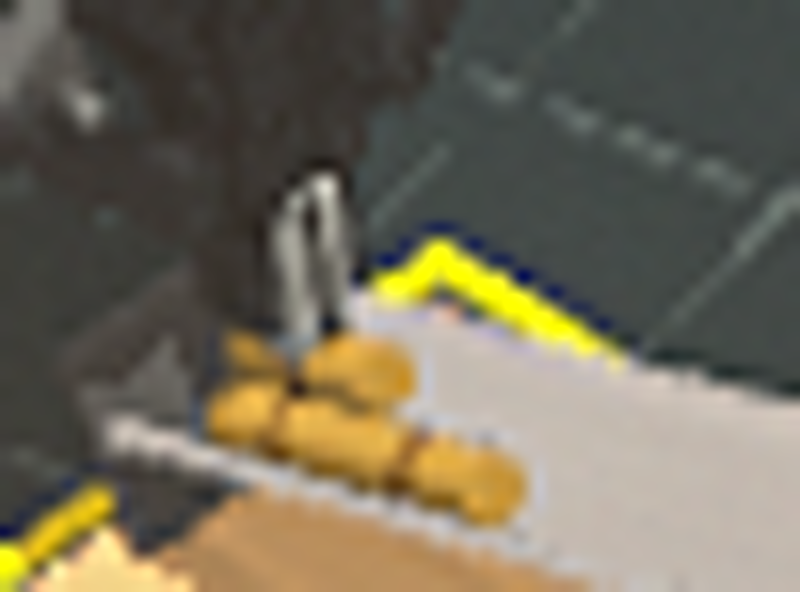

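View pics/t22.png

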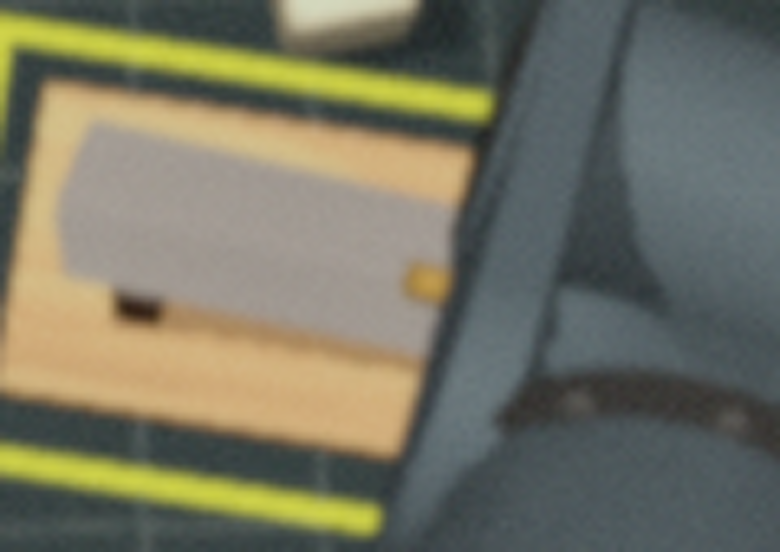

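>>> send_rows:
  plan:
    - {"dx":0,"dy":-0.2,"dz":0.0,"twist":0,"grip":0}
    - {"dx":0,"dy":-0.6,"dz":-0.12,"twist":0,"grip":0}
    - {"dx":0,"dy":-1.1,"dz":-0.3,"twist":0,"grip":0}
    - {"dx":0,"dy":-1.6,"dz":-0.48,"twist":0,"grip":0}
    - {"dx":0,"dy":-2.0,"dz":-0.63,"twist":0,"grip":0}
    - {"dx":0,"dy":-2.0,"dz":-0.63,"twist":0,"grip":0}

```text
t: 22.7
eef_pos: [0.629, -0.1688, 0.0706]
orientation: [0.996, -0.095, 0.0, -0.0]
force: [0.5, -0.1, 2.9]
grip_width: -0.0
```

Run:
```python
from h import *
goto(.6244,-.1904,.067,-10.9)
crop('scene','s23.png',(240,165,50,37),16)
```

```text
from [ 0.629  -0.1688  0.0706] yaw -10.86 t 22.7 F [ 0.5 -0.1  2.9] g -0.0 q [-0.33  0.72  1.49  0.    0.94 -0.14]
dx -0.04 dy 2.21 dz 0.36 cm twist 0.001 (steps: 0.4 tr, 0.0 rot)
```

View pics/s23.png

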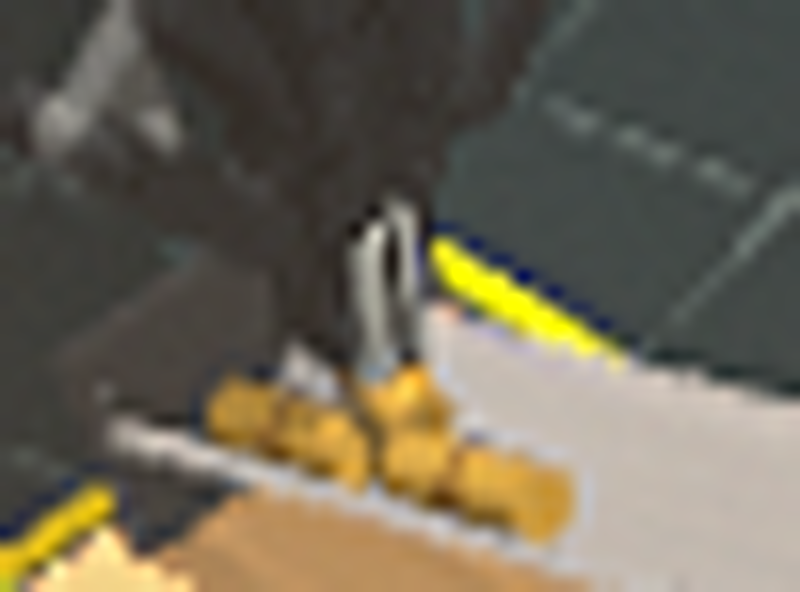

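>>> send_rows:
  plan:
    - {"dx":0,"dy":-0.3,"dz":-0.1,"twist":0,"grip":0}
    - {"dx":0,"dy":-0.8,"dz":-0.28,"twist":0,"grip":0}
    - {"dx":0,"dy":-1.3,"dz":-0.46,"twist":0,"grip":0}
    - {"dx":0,"dy":-1.8,"dz":-0.64,"twist":0,"grip":0}
    - {"dx":0,"dy":-2.0,"dz":-0.72,"twist":0,"grip":0}

```text
t: 23.25
eef_pos: [0.6328, -0.149, 0.078]
orientation: [0.996, -0.095, 0.0, -0.0]
force: [-0.5, -0.5, -0.5]
grip_width: 0.002
```

Run:
```python
from h import *
goto(.6244,-.1904,.067,-10.9)
crop('scene','s24.png',(240,165,50,37),16)
crop('top','t24.png',(300,135,120,85),6.5)
```

```text
from [ 0.6328 -0.149   0.078 ] yaw -10.86 t 23.25 F [-0.5 -0.5 -0.5] g 0.002 q [-0.3   0.7   1.49  0.    0.95 -0.11]
dx -0.05 dy 4.23 dz 1.10 cm twist 0.001 (steps: 0.9 tr, 0.0 rot)
```

View pics/s24.png

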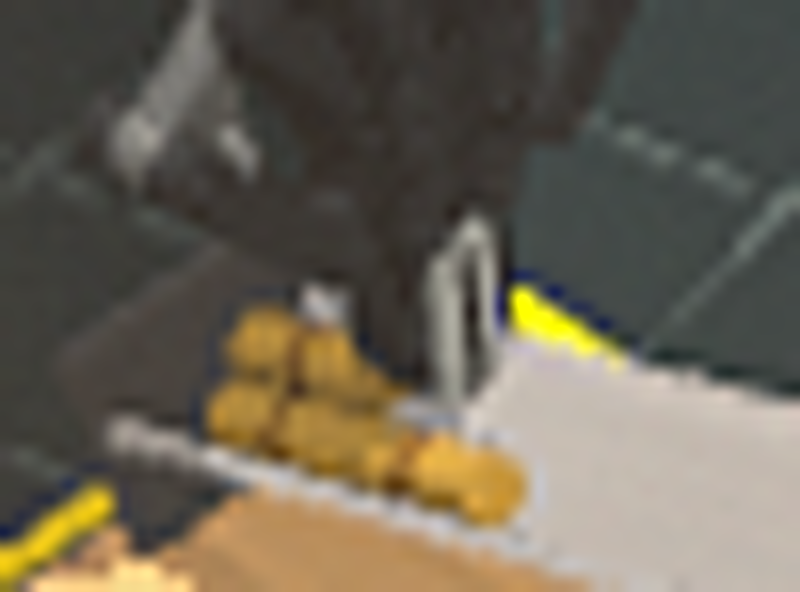

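View pics/t24.png

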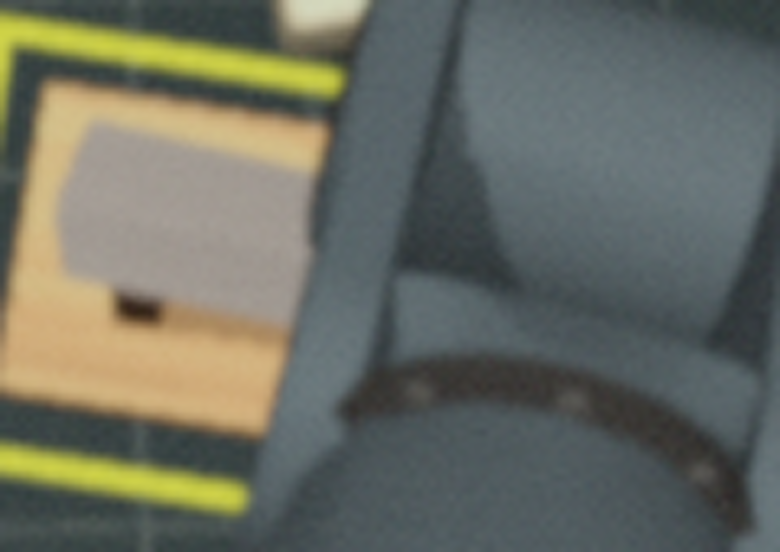

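>>> send_rows:
  plan:
    - {"dx":0,"dy":0,"dz":-1,"twist":0,"grip":0}
    - {"dx":-0.05,"dy":2,"dz":-1,"twist":0,"grip":0}
    - {"dx":-0.05,"dy":4,"dz":-0.5,"twist":0,"grip":0}
    - {"dx":-0.05,"dy":4.2,"dz":0.3,"twist":0,"grip":0}
    - {"dx":-0.05,"dy":4.2,"dz":0.9,"twist":0,"grip":0}
    - {"dx":-0.05,"dy":4.2,"dz":1.2,"twist":0,"grip":0}
    - {"dx":-0.05,"dy":4.2,"dz":1.35,"twist":0,"grip":0}
    - {"dx":-0.05,"dy":4.2,"dz":1.4,"twist":0,"grip":0}

```text
t: 24.15
eef_pos: [0.6246, -0.1904, 0.0642]
orientation: [0.996, -0.094, 0.0, 0.0]
force: [-1.0, -0.3, 5.3]
grip_width: -0.0
```

Run:
```python
from h import *
goto(.625,-.190,.065,-10.9)
crop('scene','s25.png',(240,165,50,37),16)
```

```text
from [ 0.6246 -0.1904  0.0642] yaw -10.84 t 24.15 F [-1.  -0.3  5.3] g -0.0 q [-0.37  0.73  1.48 -0.    0.93 -0.18]
dx 0.03 dy -0.05 dz -0.08 cm twist 0.001 (steps: 0.0 tr, 0.0 rot)
```

View pics/s25.png

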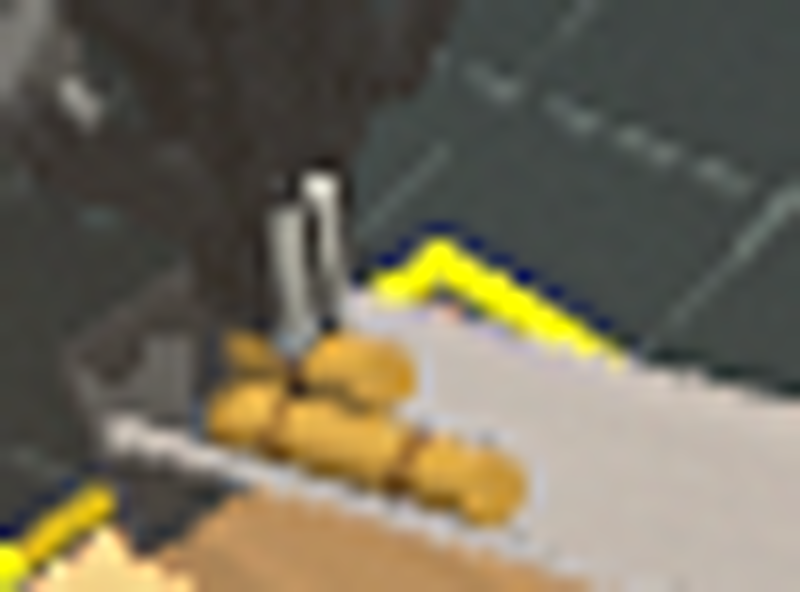

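>>> send_rows:
  plan:
    - {"dx":0,"dy":-0.3,"dz":-0.05,"twist":0,"grip":0}
    - {"dx":0,"dy":-0.8,"dz":-0.2,"twist":0,"grip":0}
    - {"dx":0,"dy":-1.3,"dz":-0.36,"twist":0,"grip":0}
    - {"dx":0,"dy":-1.8,"dz":-0.53,"twist":0,"grip":0}
    - {"dx":0,"dy":-2.2,"dz":-0.62,"twist":0,"grip":0}
    - {"dx":0,"dy":-2.6,"dz":-0.68,"twist":0,"grip":0}
    - {"dx":0,"dy":-2.6,"dz":-0.68,"twist":0,"grip":0}

```text
t: 24.9
eef_pos: [0.6302, -0.1658, 0.0726]
orientation: [0.996, -0.095, 0.001, 0.001]
force: [-3.3, -3.5, 14.0]
grip_width: -0.002
```

Run:
```python
from h import *
goto(.625,-.190,.065,-10.9)
crop('scene','s26.png',(240,165,50,37),16)
```

```text
from [ 0.6302 -0.1658  0.0726] yaw -10.85 t 24.9 F [-3.3 -3.5 14. ] g -0.002 q [-0.33  0.71  1.49 -0.    0.94 -0.14]
dx -0.05 dy 2.48 dz 0.76 cm twist 0.001 (steps: 0.5 tr, 0.0 rot)
```

View pics/s26.png

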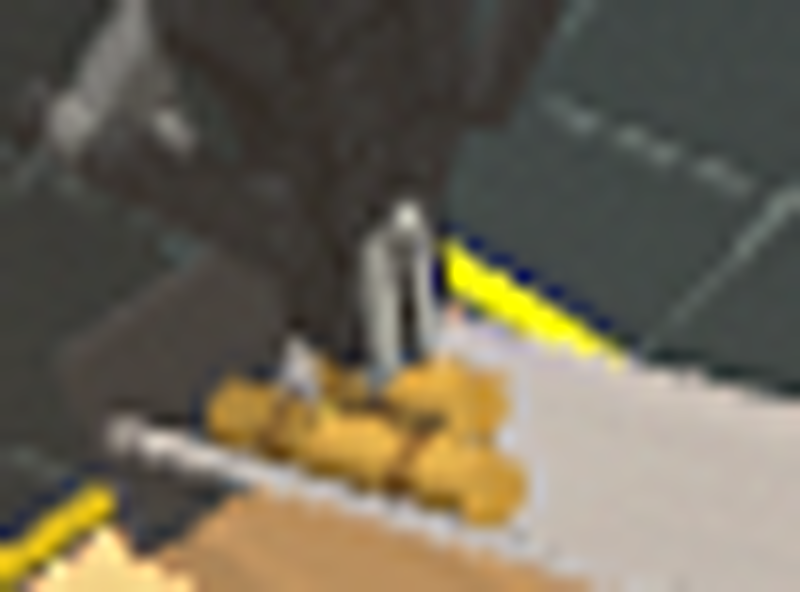

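>>> send_rows:
  plan:
    - {"dx":0,"dy":-0.3,"dz":-0.12,"twist":0,"grip":0}
    - {"dx":0,"dy":-0.8,"dz":-0.32,"twist":0,"grip":0}
    - {"dx":0,"dy":-1.3,"dz":-0.5,"twist":0,"grip":0}
    - {"dx":0,"dy":-1.8,"dz":-0.68,"twist":0,"grip":0}
    - {"dx":0,"dy":-2.2,"dz":-0.82,"twist":0,"grip":0}
    - {"dx":0,"dy":-2.2,"dz":-0.82,"twist":0,"grip":0}

```text
t: 25.55
eef_pos: [0.6345, -0.1439, 0.0807]
orientation: [0.996, -0.095, 0.002, 0.001]
force: [-1.6, -3.1, 12.2]
grip_width: 0.001
```

Run:
```python
from h import *
goto(.625,-.190,.065,-10.9)
crop('scene','s27.png',(240,165,50,37),16)
```

```text
from [ 0.6345 -0.1439  0.0807] yaw -10.85 t 25.55 F [-1.6 -3.1 12.2] g 0.001 q [-0.29  0.7   1.49 -0.    0.95 -0.1 ]
dx -0.07 dy 4.71 dz 1.57 cm twist 0.001 (steps: 1.0 tr, 0.0 rot)
```

View pics/s27.png

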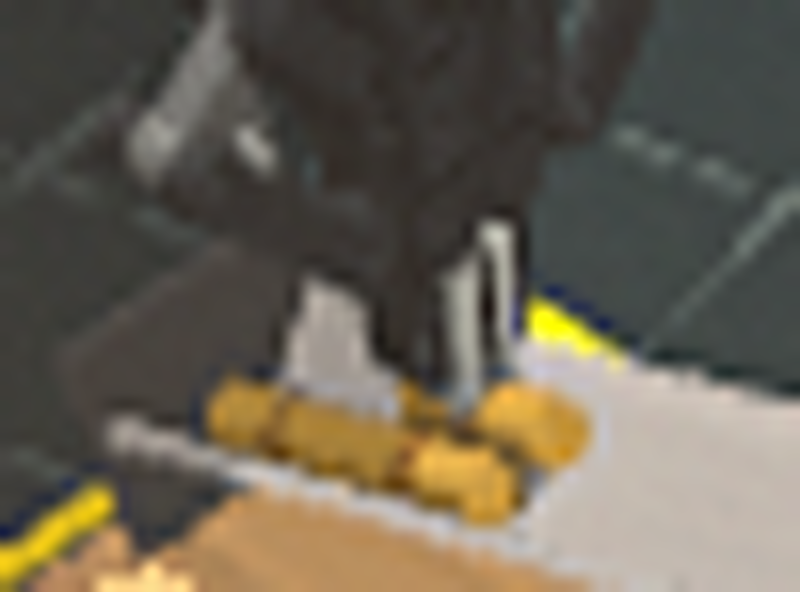

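>>> send_rows:
  plan:
    - {"dx":0,"dy":-0.3,"dz":-0.1,"twist":0,"grip":0}
    - {"dx":0,"dy":-0.8,"dz":-0.28,"twist":0,"grip":0}
    - {"dx":0,"dy":-1.3,"dz":-0.45,"twist":0,"grip":0}
    - {"dx":0,"dy":-1.8,"dz":-0.62,"twist":0,"grip":0}
    - {"dx":0,"dy":-1.8,"dz":-0.62,"twist":0,"grip":0}

```text
t: 26.1
eef_pos: [0.6367, -0.1251, 0.0849]
orientation: [0.996, -0.094, -0.0, -0.0]
force: [0.9, -0.5, 0.7]
grip_width: -0.003
```

Run:
```python
from h import *
goto(.625,-.190,.065,-10.9)
crop('scene','s28.png',(240,165,50,37),16)
```

```text
from [ 0.6367 -0.1251  0.0849] yaw -10.84 t 26.1 F [ 0.9 -0.5  0.7] g -0.003 q [-0.27  0.69  1.49  0.    0.96 -0.08]
dx 0.07 dy 6.60 dz 1.99 cm twist 0.001 (steps: 1.4 tr, 0.0 rot)
```

View pics/s28.png

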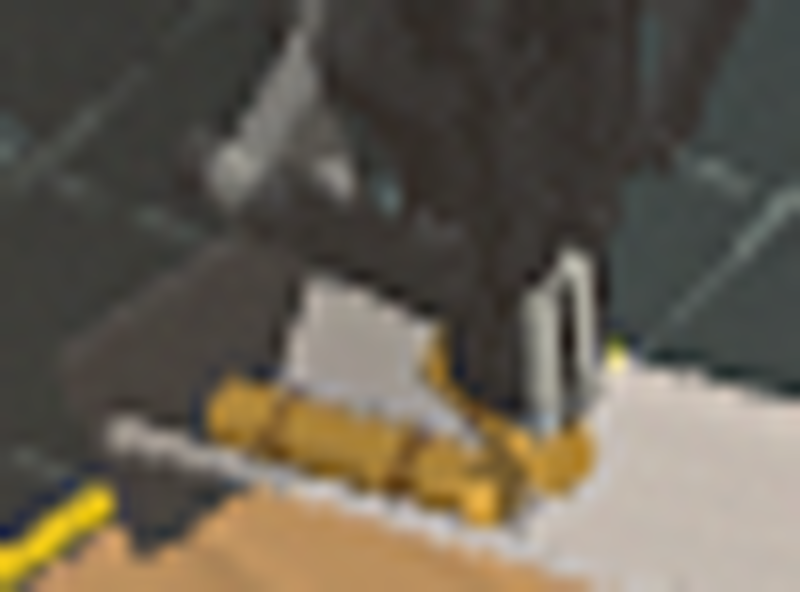

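>>> send_rows:
  plan:
    - {"dx":0,"dy":0,"dz":0.3,"twist":0,"grip":0}
    - {"dx":0,"dy":0,"dz":0.5,"twist":0,"grip":0}
    - {"dx":0,"dy":-0.1,"dz":0.6,"twist":0,"grip":0}
    - {"dx":0,"dy":-0.5,"dz":0.5,"twist":0,"grip":0}
    - {"dx":0,"dy":-0.5,"dz":0.5,"twist":0,"grip":0}

```text
t: 26.65
eef_pos: [0.6394, -0.1215, 0.0821]
orientation: [0.995, -0.095, 0.002, 0.0]
force: [1.5, 1.2, 15.3]
grip_width: 0.0
```

Run:
```python
from h import *
goto(.625,-.190,.065,-10.9)
crop('scene','s29.png',(240,165,50,37),16)
```

```text
from [ 0.6394 -0.1215  0.0821] yaw -10.89 t 26.65 F [ 1.5  1.2 15.3] g 0.0 q [-0.26  0.7   1.49  0.    0.95 -0.07]
dx -0.12 dy 7.00 dz 1.71 cm twist 0.000 (steps: 1.4 tr, 0.0 rot)
```

View pics/s29.png

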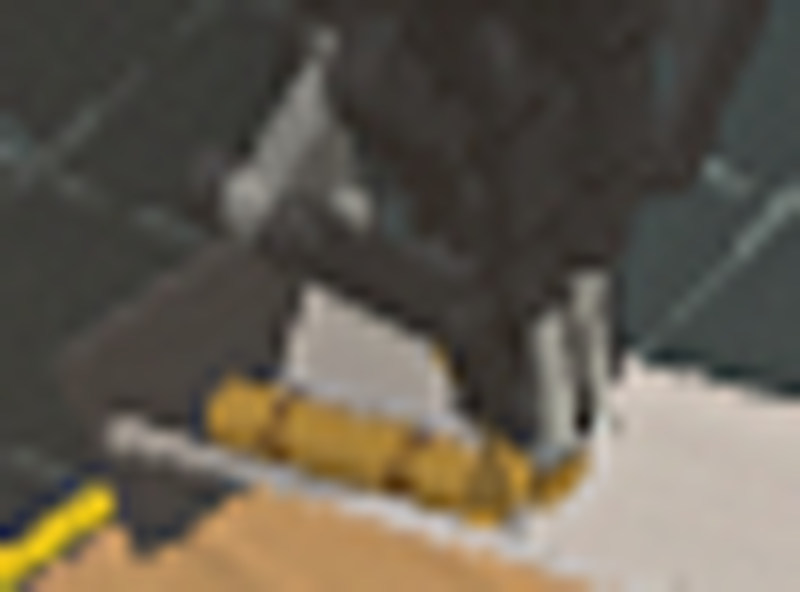

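>>> send_rows:
  plan:
    - {"dx":0,"dy":-0.4,"dz":-0.14,"twist":0,"grip":0}
    - {"dx":0,"dy":-0.9,"dz":-0.3,"twist":0,"grip":0}
    - {"dx":0,"dy":-1.4,"dz":-0.46,"twist":0,"grip":0}
    - {"dx":0,"dy":-1.9,"dz":-0.64,"twist":0,"grip":0}
    - {"dx":0,"dy":-1.9,"dz":-0.64,"twist":0,"grip":0}

```text
t: 27.2
eef_pos: [0.6413, -0.1017, 0.0863]
orientation: [0.996, -0.095, -0.0, -0.0]
force: [0.0, -0.1, 0.4]
grip_width: -0.006
```

Run:
```python
from h import *
goto(.625,-.190,.065,-10.9)
crop('scene','s30.png',(240,165,50,37),16)
```

```text
from [ 0.6413 -0.1017  0.0863] yaw -10.85 t 27.2 F [ 0.  -0.1  0.4] g -0.006 q [-0.23  0.69  1.48  0.    0.97 -0.04]
dx 0.06 dy 8.97 dz 2.13 cm twist 0.001 (steps: 1.8 tr, 0.0 rot)
```

View pics/s30.png

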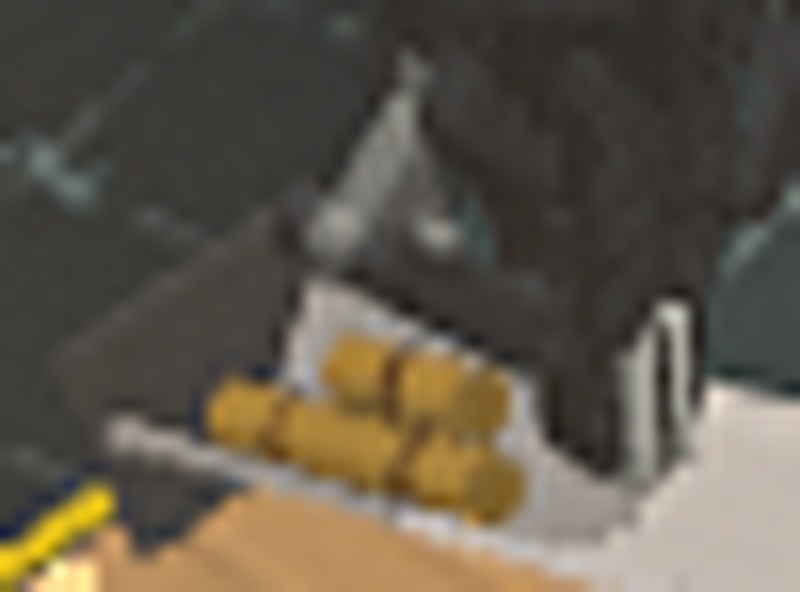

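>>> send_rows:
  plan:
    - {"dx":0,"dy":0,"dz":-2,"twist":0,"grip":0}
    - {"dx":0,"dy":1,"dz":-5,"twist":0.1,"grip":2}
    - {"dx":0,"dy":3,"dz":-7,"twist":0.24,"grip":4.5}
    - {"dx":0,"dy":5,"dz":-7,"twist":0.38,"grip":4.5}
    - {"dx":0,"dy":7,"dz":-7,"twist":0.52,"grip":4.5}
    - {"dx":0,"dy":9,"dz":-7,"twist":0.66,"grip":4.5}
    - {"dx":0,"dy":11,"dz":-7,"twist":0.8,"grip":4.5}
    - {"dx":0,"dy":12,"dz":-7,"twist":0.94,"grip":4.5}
    - {"dx":0,"dy":12.5,"dz":-7,"twist":1.08,"grip":4.5}
    - {"dx":0,"dy":12.7,"dz":-7,"twist":1.22,"grip":4.5}

```text
t: 28.25
eef_pos: [0.6169, -0.228, 0.1561]
orientation: [0.759, -0.651, -0.0, 0.0]
force: [-0.7, 0.9, 0.5]
grip_width: 0.527
```

Run:
```python
from h import *
goto(.6195,-.2263,.085,-100.9)
crop('scene','s31.png',(220,145,80,60),10)
print([(round(d['confidence'],2),[round(a*b,1) for a,b in zip(d['xy'],(640,400))]) for d in finder.tip_of('scene','toggle0')][:4])
```

```text
from [ 0.6169 -0.228   0.1561] yaw -81.17 t 28.25 F [-0.7  0.9  0.5] g 0.527 q [-0.42  0.62  1.42 -0.    1.1   0.99]
dx -0.13 dy -0.28 dz 7.11 cm twist 0.344 (steps: 1.4 tr, 2.3 rot)
[(0.53, [257.1, 187.5]), (0.43, [263.9, 193.8])]
```

View pics/s31.png

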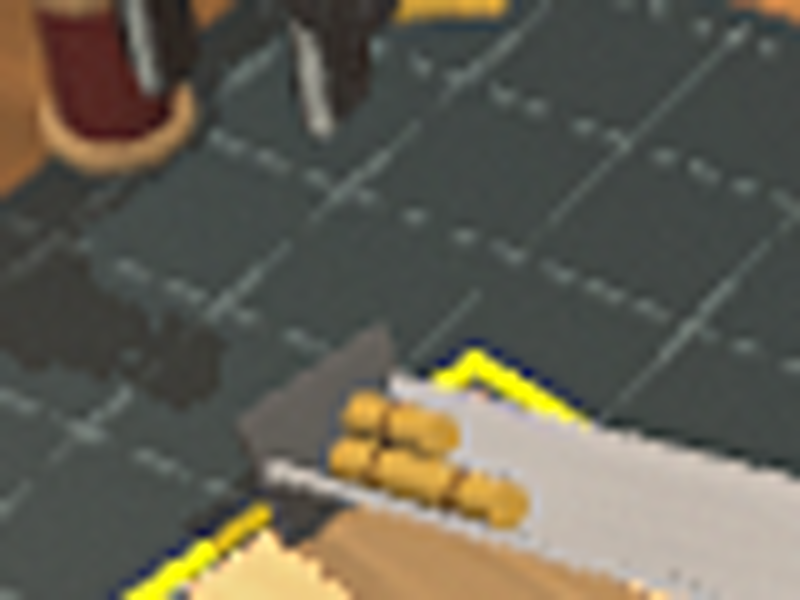

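>>> send_rows:
  plan:
    - {"dx":-0.1,"dy":-0.3,"dz":0,"twist":0.14,"grip":4.5}
    - {"dx":-0.1,"dy":-0.3,"dz":2,"twist":0.28,"grip":4.5}
    - {"dx":-0.1,"dy":-0.3,"dz":4,"twist":0.344,"grip":4.5}
    - {"dx":-0.1,"dy":-0.3,"dz":6,"twist":0.344,"grip":4.5}
    - {"dx":-0.1,"dy":-0.3,"dz":7.1,"twist":0.344,"grip":4.5}
    - {"dx":-0.1,"dy":-0.3,"dz":7.1,"twist":0.344,"grip":4.5}

```text
t: 28.95
eef_pos: [0.6193, -0.2253, 0.0839]
orientation: [-0.641, 0.768, 0.001, -0.001]
force: [-0.3, 0.4, -0.2]
grip_width: 0.517
```

Run:
```python
from h import *
goto(.6195,-.2263,.065,-100.9)
crop('scene','s32.png',(220,145,80,60),10)
```

```text
from [ 0.6193 -0.2253  0.0839] yaw -100.34 t 28.95 F [-0.3  0.4 -0.2] g 0.517 q [-0.42  0.71  1.45 -0.    0.98  1.33]
dx 0.09 dy -0.04 dz 1.89 cm twist 0.010 (steps: 0.4 tr, 0.1 rot)
```

View pics/s32.png

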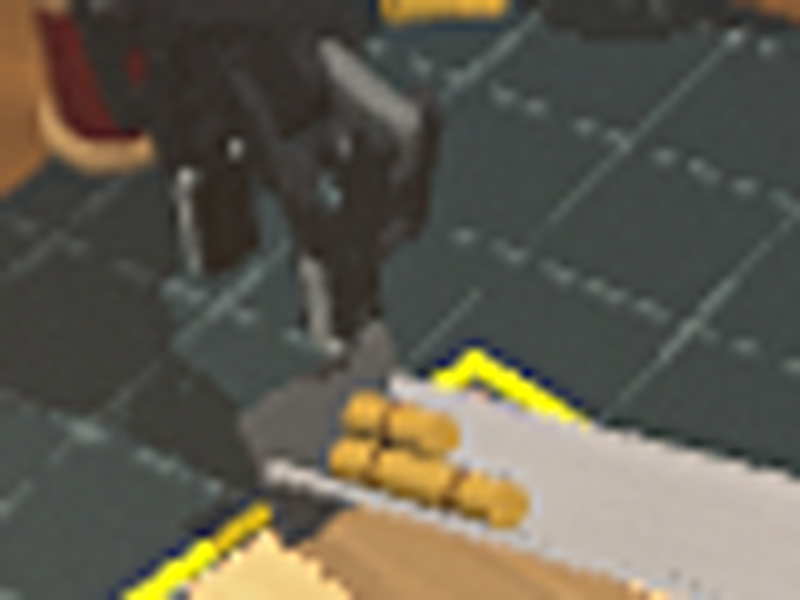

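Run:
```python
from h import *
c=np.array([.649,-.0995]);u=np.array([.189,.982]);v=np.array([-.982,.189])
def B(X,y,z): return [*(c+X*u+y*v),z]
f=lambda p:np.round((proj('scene',p)[0]-[220,145])*10)
for X in(-.107,-.0926):
  for y in(-.006,.016): print('B',X,y,f(B(X,y,.0839)))
for y in(-.03,.03): print('stop',f(B(-.1137,y,.0696)))
for y in (-.025,.025): print('rim low',f(B(-.1-.025*.342,y,.032+.025*.94)))
print('A', f(B(-.151,.005,.0839)))
```

```text
B -0.107 -0.006 [306. 349.]
B -0.107 0.016 [361. 312.]
B -0.0926 -0.006 [339. 371.]
B -0.0926 0.016 [394. 333.]
stop [235. 417.]
stop [385. 314.]
rim low [266. 450.]
rim low [389. 365.]
A [234. 266.]
```

>>> send_rows:
  plan:
    - {"dx":0,"dy":0,"dz":0.6,"twist":0.01,"grip":4.5}
    - {"dx":0,"dy":0,"dz":1.2,"twist":0.01,"grip":4.5}
    - {"dx":0,"dy":0,"dz":1.7,"twist":0.01,"grip":4.5}
    - {"dx":0,"dy":0,"dz":2.1,"twist":0.01,"grip":4.5}
    - {"dx":0,"dy":0,"dz":2.1,"twist":0.01,"grip":4.5}

```text
t: 29.5
eef_pos: [0.6197, -0.2256, 0.0637]
orientation: [-0.636, 0.772, 0.0, -0.0]
force: [-0.5, 0.4, 0.0]
grip_width: 0.524
```

Run:
```python
from h import *
goto(.6195,-.2263,.065,-100.9)
crop('scene','s33.png',(230,155,60,45),13)
```

```text
from [ 0.6197 -0.2256  0.0637] yaw -101.06 t 29.5 F [-0.5  0.4  0. ] g 0.524 q [-0.42  0.74  1.46  0.    0.94  1.34]
dx 0.08 dy 0.01 dz -0.13 cm twist -0.003 (steps: 0.0 tr, 0.0 rot)
```

View pics/s33.png

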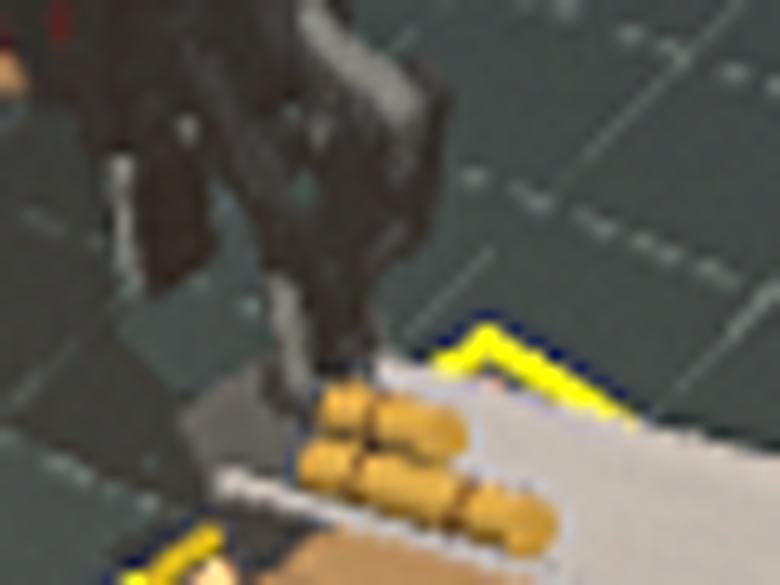

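>>> send_rows:
  plan:
    - {"dx":0,"dy":0,"dz":0.2,"twist":0,"grip":4.5}
    - {"dx":0,"dy":0,"dz":0.4,"twist":0,"grip":4.5}
    - {"dx":0,"dy":0,"dz":0.4,"twist":0,"grip":4.5}

```text
t: 29.85
eef_pos: [0.6199, -0.2256, 0.0602]
orientation: [-0.636, 0.772, 0.0, -0.0]
force: [-0.8, -0.5, 0.4]
grip_width: 0.527
```

Run:
```python
from h import *
goto(.6195,-.2263,.065,-100.9)
crop('scene','s34.png',(230,155,60,45),13)
```

```text
from [ 0.6199 -0.2256  0.0602] yaw -101.07 t 29.85 F [-0.8 -0.5  0.4] g 0.527 q [-0.42  0.74  1.46  0.    0.94  1.34]
dx 0.07 dy 0.03 dz -0.48 cm twist -0.003 (steps: 0.1 tr, 0.0 rot)
```

View pics/s34.png

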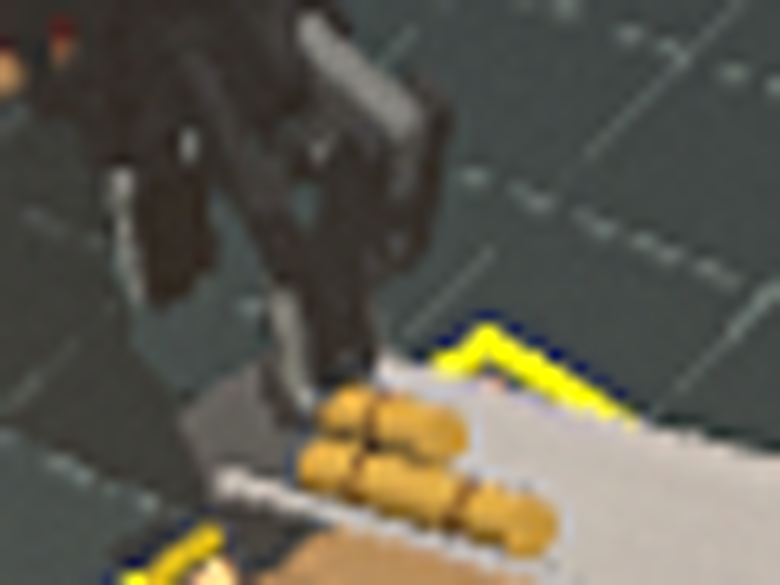

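>>> send_rows:
  plan:
    - {"dx":0,"dy":0,"dz":0.2,"twist":0,"grip":4.5}
    - {"dx":0,"dy":0,"dz":0.4,"twist":0,"grip":4.5}
    - {"dx":0,"dy":0,"dz":0.4,"twist":0,"grip":4.5}

```text
t: 30.2
eef_pos: [0.6203, -0.2259, 0.0567]
orientation: [-0.636, 0.772, -0.0, 0.0]
force: [-0.4, -0.4, 3.8]
grip_width: 0.529
```

Run:
```python
from h import *
goto(.6195,-.2263,.065,-100.9)
crop('scene','s35.png',(230,155,60,45),13)
```

```text
from [ 0.6203 -0.2259  0.0567] yaw -101.07 t 30.2 F [-0.4 -0.4  3.8] g 0.529 q [-0.42  0.75  1.46  0.    0.93  1.34]
dx 0.06 dy 0.07 dz -0.83 cm twist -0.003 (steps: 0.2 tr, 0.0 rot)
```

View pics/s35.png

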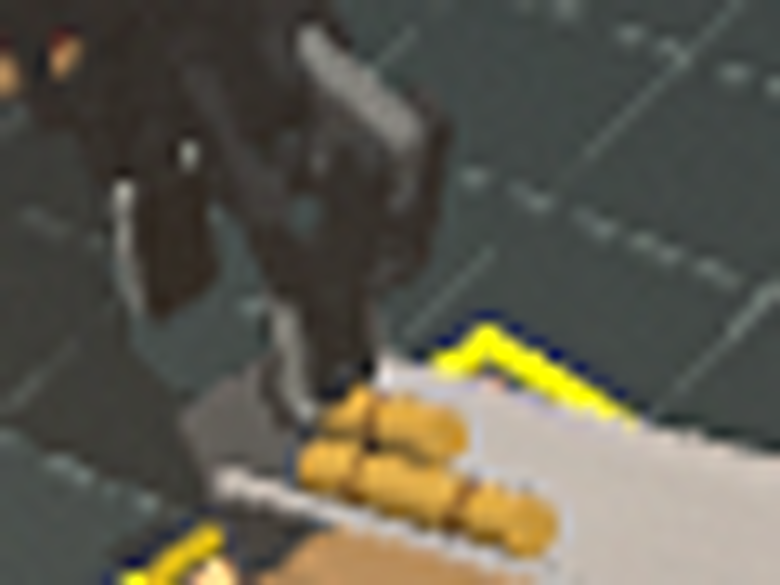

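>>> send_rows:
  plan:
    - {"dx":-0.1,"dy":0,"dz":0.2,"twist":0,"grip":4.5}
    - {"dx":-0.5,"dy":0,"dz":0.12,"twist":0,"grip":4.5}
    - {"dx":-1.0,"dy":0,"dz":-0.06,"twist":0,"grip":4.5}
    - {"dx":-1.5,"dy":0,"dz":-0.24,"twist":0,"grip":4.5}
    - {"dx":-2.0,"dy":0,"dz":-0.42,"twist":0,"grip":4.5}
    - {"dx":-2.4,"dy":0,"dz":-0.56,"twist":0,"grip":4.5}
    - {"dx":-2.4,"dy":0,"dz":-0.56,"twist":0,"grip":4.5}

```text
t: 30.95
eef_pos: [0.6259, -0.2032, 0.0642]
orientation: [-0.636, 0.772, -0.002, 0.001]
force: [-1.6, -4.2, 14.2]
grip_width: 0.526
```

Run:
```python
from h import *
goto(.6195,-.2263,.065,-100.9)
crop('scene','s36.png',(230,155,60,45),13)
```

```text
from [ 0.6259 -0.2032  0.0642] yaw -101.06 t 30.95 F [-1.6 -4.2 14.2] g 0.526 q [-0.38  0.73  1.47 -0.    0.93  1.38]
dx 2.39 dy 0.18 dz -0.08 cm twist -0.003 (steps: 0.5 tr, 0.0 rot)
```

View pics/s36.png

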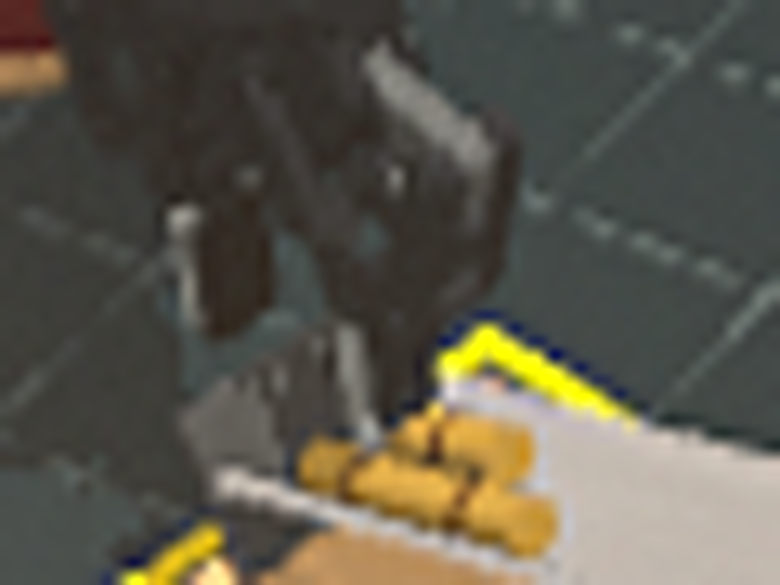

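>>> send_rows:
  plan:
    - {"dx":-0.4,"dy":0,"dz":-0.14,"twist":0,"grip":4.5}
    - {"dx":-0.9,"dy":0,"dz":-0.33,"twist":0,"grip":4.5}
    - {"dx":-1.4,"dy":0,"dz":-0.51,"twist":0,"grip":4.5}
    - {"dx":-1.9,"dy":0,"dz":-0.69,"twist":0,"grip":4.5}
    - {"dx":-2.4,"dy":0,"dz":-0.87,"twist":0,"grip":4.5}
    - {"dx":-2.8,"dy":0,"dz":-1.0,"twist":0,"grip":4.5}
    - {"dx":-2.8,"dy":0,"dz":-1.0,"twist":0,"grip":4.5}

```text
t: 31.7
eef_pos: [0.6313, -0.1758, 0.0743]
orientation: [-0.636, 0.772, -0.002, 0.001]
force: [-1.6, -5.6, 15.9]
grip_width: 0.529
```

Run:
```python
from h import *
goto(.6195,-.2263,.065,-100.9)
crop('scene','s37.png',(230,155,60,45),13)
```

```text
from [ 0.6313 -0.1758  0.0743] yaw -101.06 t 31.7 F [-1.6 -5.6 15.9] g 0.529 q [-0.34  0.72  1.47 -0.    0.95  1.42]
dx 5.18 dy 0.19 dz 0.93 cm twist -0.003 (steps: 1.1 tr, 0.0 rot)
```

View pics/s37.png

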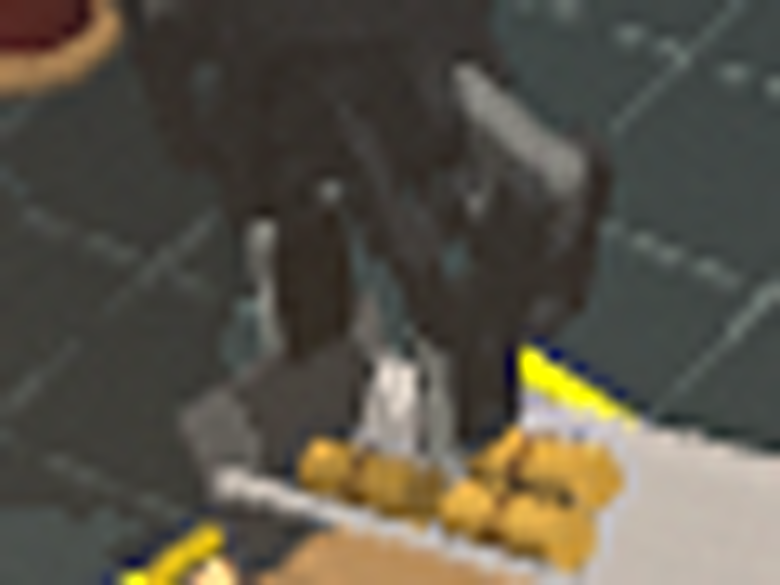

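>>> send_rows:
  plan:
    - {"dx":0,"dy":0,"dz":-0.2,"twist":0,"grip":4.5}
    - {"dx":-0.2,"dy":0,"dz":-0.45,"twist":0,"grip":4.5}
    - {"dx":-0.7,"dy":0,"dz":-0.63,"twist":0,"grip":4.5}
    - {"dx":-0.7,"dy":0,"dz":-0.63,"twist":0,"grip":4.5}

```text
t: 32.15
eef_pos: [0.6316, -0.1672, 0.0785]
orientation: [-0.636, 0.772, -0.0, 0.0]
force: [-0.8, -1.5, 3.7]
grip_width: 0.524
```

Run:
```python
from h import *
goto(.6195,-.2263,.065,-100.9)
crop('scene','s38.png',(230,155,60,45),13)
```

```text
from [ 0.6316 -0.1672  0.0785] yaw -101.04 t 32.15 F [-0.8 -1.5  3.7] g 0.524 q [-0.33  0.71  1.48  0.    0.96  1.43]
dx 6.03 dy 0.05 dz 1.35 cm twist -0.002 (steps: 1.2 tr, 0.0 rot)
```

View pics/s38.png

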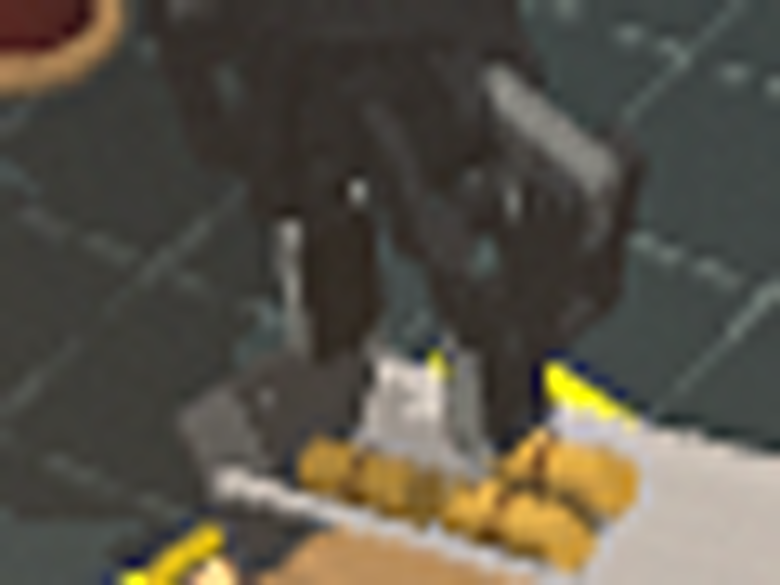

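>>> send_rows:
  plan:
    - {"dx":-0.4,"dy":0,"dz":-0.14,"twist":0,"grip":4.5}
    - {"dx":-0.8,"dy":0,"dz":-0.28,"twist":0,"grip":4.5}
    - {"dx":-1.2,"dy":0,"dz":-0.42,"twist":0,"grip":4.5}
    - {"dx":-1.5,"dy":0,"dz":-0.52,"twist":0,"grip":4.5}

```text
t: 32.6
eef_pos: [0.6344, -0.1527, 0.0837]
orientation: [-0.636, 0.772, -0.0, 0.0]
force: [-0.6, -2.3, 4.6]
grip_width: 0.529
```

Run:
```python
from h import *
goto(.6195,-.2263,.065,-100.9)
crop('scene','s39.png',(230,155,60,45),13)
```

```text
from [ 0.6344 -0.1527  0.0837] yaw -101.06 t 32.6 F [-0.6 -2.3  4.6] g 0.529 q [-0.31  0.7   1.48 -0.    0.96  1.46]
dx 7.51 dy 0.05 dz 1.87 cm twist -0.003 (steps: 1.5 tr, 0.0 rot)
```

View pics/s39.png

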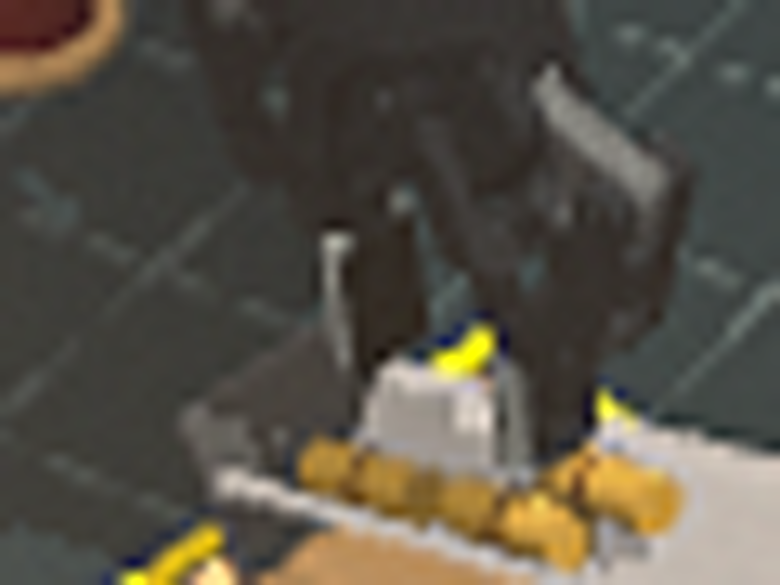

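>>> send_rows:
  plan:
    - {"dx":-0.4,"dy":0,"dz":-0.13,"twist":0,"grip":4.5}
    - {"dx":-0.8,"dy":0,"dz":-0.26,"twist":0,"grip":4.5}
    - {"dx":-1.0,"dy":0,"dz":-0.32,"twist":0,"grip":4.5}

```text
t: 32.95
eef_pos: [0.636, -0.1425, 0.0864]
orientation: [-0.636, 0.772, 0.0, -0.0]
force: [-0.0, -0.5, 0.1]
grip_width: 0.53
```

Run:
```python
from h import *
goto(.6195,-.2263,.065,-100.9)
crop('scene','s40.png',(230,155,60,45),13)
```

```text
from [ 0.636  -0.1425  0.0864] yaw -101.06 t 32.95 F [-0.  -0.5  0.1] g 0.53 q [-0.29  0.7   1.48  0.    0.97  1.47]
dx 8.54 dy 0.01 dz 2.14 cm twist -0.003 (steps: 1.8 tr, 0.0 rot)
```

View pics/s40.png

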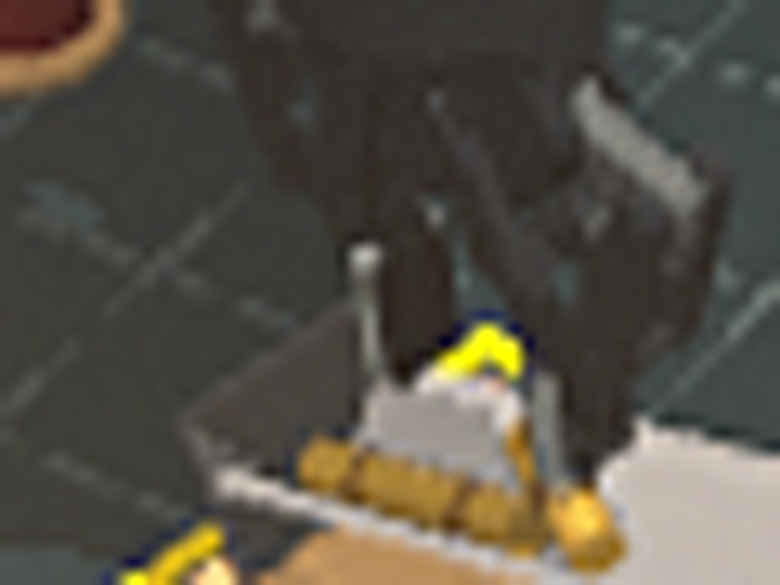

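>>> send_rows:
  plan:
    - {"dx":0,"dy":0,"dz":0.4,"twist":0,"grip":4.5}
    - {"dx":-0.2,"dy":0,"dz":0.6,"twist":0,"grip":4.5}
    - {"dx":-0.6,"dy":0,"dz":0.55,"twist":0,"grip":4.5}

```text
t: 33.3
eef_pos: [0.6369, -0.1373, 0.0804]
orientation: [-0.635, 0.772, 0.001, -0.0]
force: [0.1, 0.3, 0.7]
grip_width: 0.529
```

Run:
```python
from h import *
goto(.6195,-.2263,.065,-100.9)
crop('scene','s41.png',(230,155,60,45),13)
```

```text
from [ 0.6369 -0.1373  0.0804] yaw -101.1 t 33.3 F [0.1 0.3 0.7] g 0.529 q [-0.28  0.7   1.48  0.    0.96  1.48]
dx 9.07 dy -0.01 dz 1.54 cm twist -0.003 (steps: 1.8 tr, 0.0 rot)
```

View pics/s41.png

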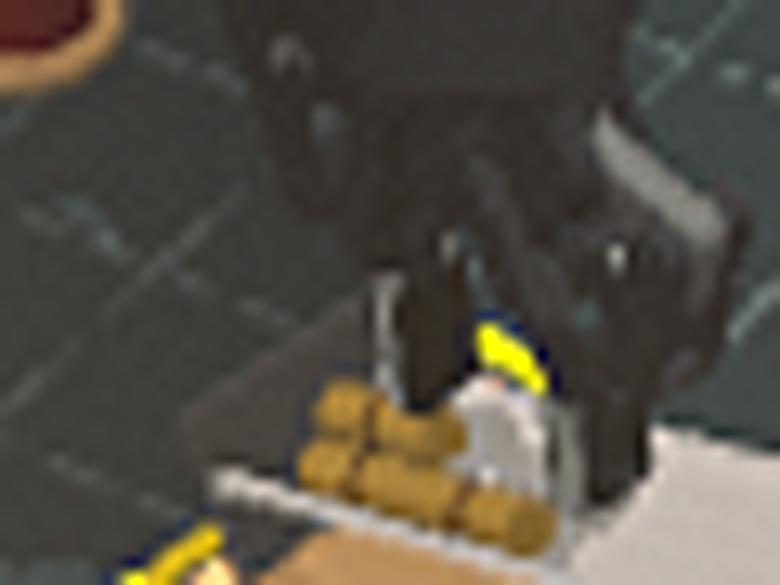

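>>> send_rows:
  plan:
    - {"dx":0.5,"dy":-0.05,"dz":-1.2,"twist":0,"grip":4.5}
    - {"dx":4,"dy":-0.08,"dz":-1,"twist":0,"grip":4.5}
    - {"dx":8,"dy":-0.08,"dz":0.3,"twist":0,"grip":4.5}
    - {"dx":9.02,"dy":-0.08,"dz":1.5,"twist":0,"grip":4.5}
    - {"dx":9.02,"dy":-0.08,"dz":2.2,"twist":0,"grip":4.5}
    - {"dx":9.02,"dy":-0.08,"dz":2.45,"twist":0,"grip":4.5}
    - {"dx":9.02,"dy":-0.08,"dz":2.55,"twist":0,"grip":4.5}

```text
t: 34.05
eef_pos: [0.6213, -0.2255, 0.0565]
orientation: [-0.636, 0.772, -0.001, -0.0]
force: [-2.7, -2.7, 6.5]
grip_width: 0.526
```

Run:
```python
from h import *
goto(.6203,-.2259,.0567,-100.9)
crop('scene','s42.png',(230,155,60,45),13)
```

```text
from [ 0.6213 -0.2255  0.0565] yaw -101.0 t 34.05 F [-2.7 -2.7  6.5] g 0.526 q [-0.42  0.75  1.46 -0.    0.93  1.34]
dx 0.05 dy 0.09 dz -0.02 cm twist -0.002 (steps: 0.0 tr, 0.0 rot)
```

View pics/s42.png

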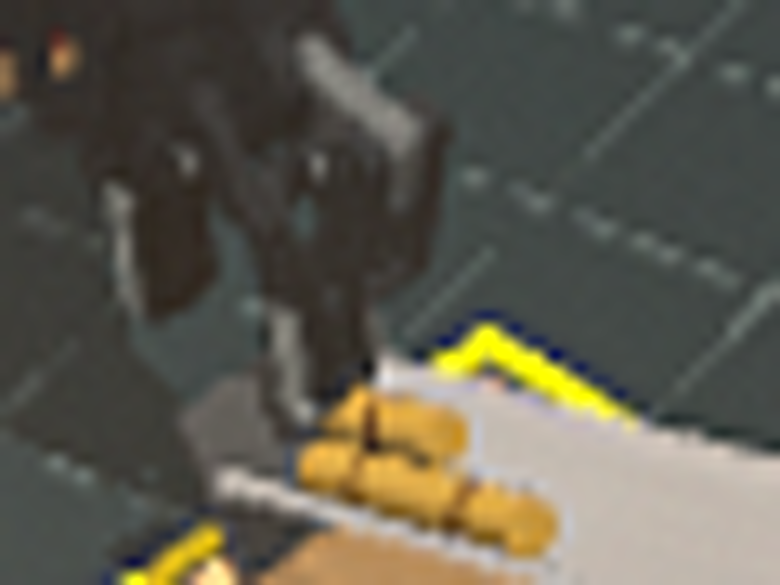

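>>> send_rows:
  plan:
    - {"dx":-0.4,"dy":0,"dz":-0.14,"twist":0,"grip":4.5}
    - {"dx":-1.0,"dy":0,"dz":-0.36,"twist":0,"grip":4.5}
    - {"dx":-2.0,"dy":0,"dz":-0.72,"twist":0,"grip":4.5}
    - {"dx":-4.0,"dy":0,"dz":-1.43,"twist":0,"grip":4.5}
    - {"dx":-7.5,"dy":0,"dz":-2.65,"twist":0,"grip":4.5}
    - {"dx":-12,"dy":0,"dz":-4.2,"twist":0,"grip":4.5}
    - {"dx":-13,"dy":0,"dz":-5,"twist":0,"grip":4.5}

```text
t: 34.8
eef_pos: [0.6467, -0.0934, 0.1072]
orientation: [-0.637, 0.771, -0.0, 0.001]
force: [0.6, -1.0, -0.7]
grip_width: 0.529
```

Run:
```python
from h import *
goto(.6203,-.2259,.0567,-100.9)
crop('scene','s43.png',(230,145,80,60),10)
```

```text
from [ 0.6467 -0.0934  0.1072] yaw -100.85 t 34.8 F [ 0.6 -1.  -0.7] g 0.529 q [-0.22  0.67  1.46  0.    1.01  1.54]
dx 13.51 dy 0.10 dz 5.05 cm twist 0.001 (steps: 2.9 tr, 0.0 rot)
```

View pics/s43.png

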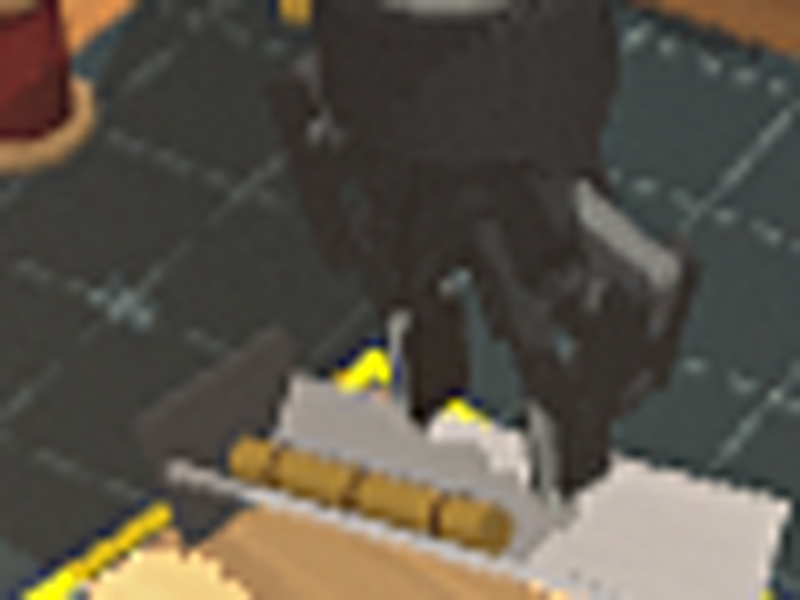

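>>> send_rows:
  plan:
    - {"dx":0,"dy":0,"dz":-2,"twist":0,"grip":4.5}
    - {"dx":0,"dy":0,"dz":-6,"twist":0,"grip":4.5}
    - {"dx":-1,"dy":1,"dz":-9,"twist":0,"grip":4.5}
    - {"dx":-4,"dy":3,"dz":-10,"twist":0,"grip":4.5}
    - {"dx":-8,"dy":5,"dz":-10,"twist":0,"grip":4.5}
    - {"dx":-12,"dy":7,"dz":-10,"twist":0,"grip":4.5}
    - {"dx":-16,"dy":9,"dz":-10,"twist":0,"grip":4.5}
    - {"dx":-20,"dy":10,"dz":-10,"twist":0,"grip":4.5}
    - {"dx":-22,"dy":11,"dz":-10,"twist":0,"grip":4.5}
    - {"dx":-22,"dy":11,"dz":-10,"twist":0,"grip":4.5}

```text
t: 35.85
eef_pos: [0.5792, 0.1408, 0.2054]
orientation: [-0.637, 0.771, 0.0, -0.0]
force: [0.6, -0.3, -0.4]
grip_width: 0.525
```

Run:
```python
from h import *
s=r.read_state();print(s['t'],s['eef_pos'],s['force'])
crop('top','t44.png',(140,100,360,240),2.2)
crop('scene','s44.png',(160,120,320,190),2.5)
crop('top','t45.png',(300,135,120,85),6.5)
for n in('scene','top'):
    print(n,[(round(d['confidence'],2),[round(a*b,1) for a,b in zip(d['xy'],(640,400))]) for d in finder.tip_of(n,'toggle0')][:4])
c=np.array([.649,-.0995]);u=np.array([.189,.982]);v=np.array([-.982,.189])
def V(x,y,z):
    X=-.1+x*.9397-z*.342; return [*(c+X*u+y*v),.032+x*.342+z*.9397]
for x in(.019,.057,.095): print(proj('top',V(x,0,.0099)),proj('scene',V(x,0,.0099)))
```

```text
35.85 [0.57915271 0.14078212 0.2053694 ] [ 0.64750859 -0.27790071 -0.42888594]
scene [(0.38, [274.4, 197.0]), (0.36, [266.0, 196.1])]
top [(0.67, [353.4, 176.0]), (0.36, [167.6, 151.3])]
[[384.16670095 182.50668481]] [[258.35449774 191.06013676]]
[[370.18519183 179.3017017 ]] [[266.32605135 193.38689584]]
[[355.85103748 176.01569618]] [[274.68240432 195.82573504]]
```

View pics/t44.png

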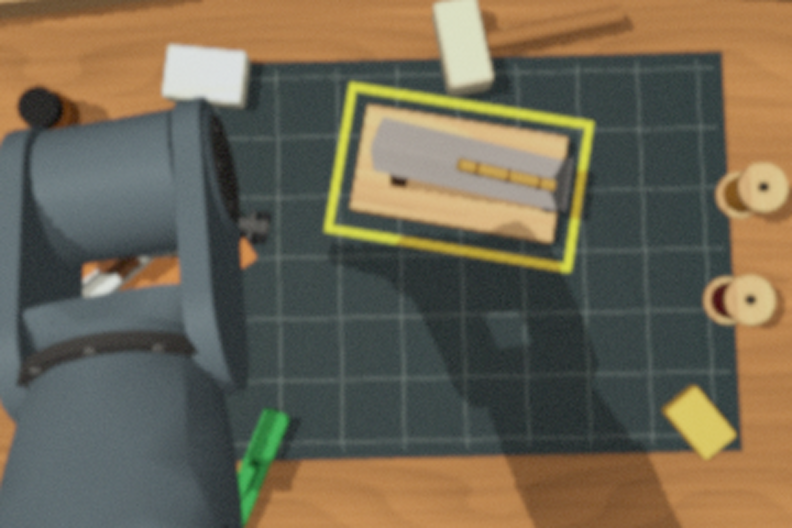

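View pics/s44.png

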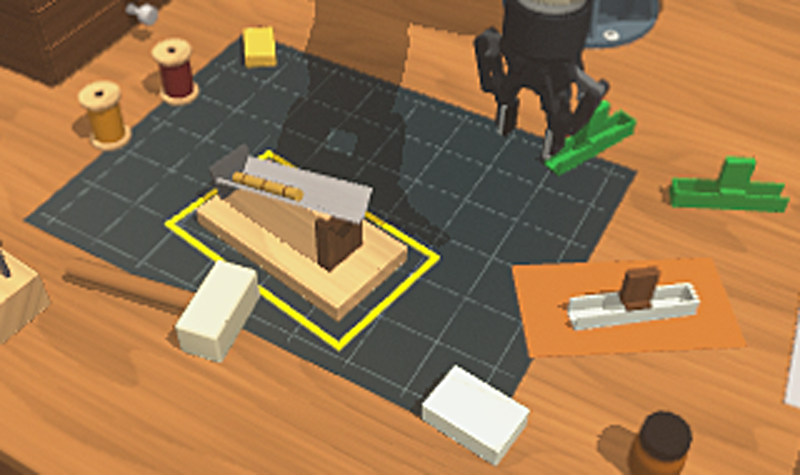

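View pics/t45.png

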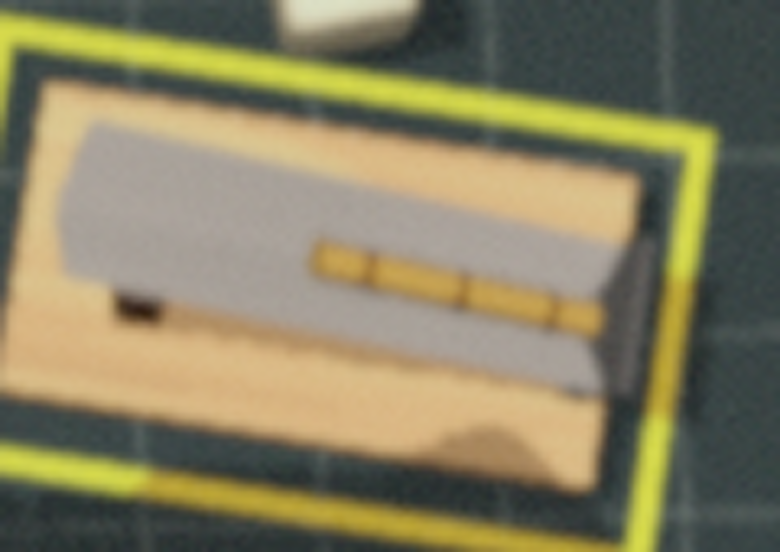

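```bash
python3 -c "
from bench import r
print(r.job_done())"
```

```text
the job is handed in; nothing more can be done
None
```

The job is done and handed in at about 36 s. The three toggles lie in one line in the fold with the row at the low stop.

- **Trough:** I gripped the V and slid the base into the yellow outline without lifting it. The last top picture shows clear mat on all sides of the base.
- **Pouring:** The tool can't tilt, so I lowered the scoop's tail onto the V's high end until it tipped about 18° in the grip.
- **Scoop:** It went back upright and empty on its leather patch and was let go there.
- **Pouring fault, mended:** The third toggle came to rest on top of the first. I dragged it uphill with a fingertip after setting the scoop down. Two slower tries failed when it slid back; the third, quicker pull dropped it in behind the row. The mend therefore came after the scoop was set down, not strictly in the order asked.
- **Last checks:** The band positions in the top picture match the expected spots along the fold to about 2 px. In the scene picture nothing else looks moved. In the top picture the arm covers the patch, so I judged the scoop's final pose from the scene picture only. The highest contact force I saw reported was about 17 N, and at the end the arm was clear of everything.

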